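# Close a pressure filter holder: T-bar knobs in star order

## Robot

A 7-joint arm with a two-finger parallel gripper is mounted at the origin on a cart in front of the work surface, level with it; the furniture and walls round the work are solid. World frame = base frame: x ahead of the robot, y to its left, z up, the work surface at z = 0. Lengths are in m, angles in rad, forces in N, time in s.
With the tool pointing down it reaches from about 0.4 to 0.85 m from the base axis. Payload 4.5 kg.
Tool frame: the origin (TCP) lies at the very end of the fingers, on their centre line; the grasp point (between the pads) lies grip_depth behind it (grip_depth is the distance from the TCP to the grasp point, in m); z points along the fingers, y is the line along which they close (so a half turn about z gives the same grasp; the last joint's range is limited). The gripper opens to 85 mm and grips with 20 to 120 N. Pads are 22 mm wide; open, the fingers measure 114 mm over their backs; the gripper's body (76 mm by 85 mm) begins 54 mm behind the grasp point. The pads swing forward as they close: fully open they stand 13 mm farther back than shut.
Start: joints at [1.16, 0.689, -0.195, 1.565, 0.157, 0.902, -0.215], TCP at [0.269, -0.564, 0.231] pointing down, gripper open.
Joint ranges: [-3.01, 3.01], [-0.46, 2.08], [-1.47, 1.51], [0.13, 2.56], [-1, 4.14], [0.04, 2.09], [-2.66, 2.66]. Speed limits (rad/s): [2.57, 2.57, 3.14, 3.14, 3.14, 3.14, 3.14].

## Interface

Orientations are given as [roll, pitch, yaw] about the fixed x, y, z axes, in that order (R = Rz(yaw) Ry(pitch) Rx(roll)).
In Python, from station import get_obs, snapshot, camera_model, finish_job, recognise, silhouettes, grip_depth gives the robot as it stands. The module is installed in compiled form; this text tells all that it offers.
- The arm moves only by the tool servo_tool, never from a script. Its argument "motion" is a list that holds one entry, the list of rows, each a list of 6 numbers: the shift along the world's x, y, z normalised to -1 to 1, where 1 is 0.25 m, then the turn, a rotation vector about the world's x, y, z normalised to -1 to 1, where 1 is 360 degrees. A call has 1 to 12 rows; each row is the pose to reach, as a shift and turn from the pose commanded when the call began, turning the shorter way round; what a row does not reach only later rows make up. A row lasts 1/12 s, in which the tool goes at most 41.7 mm and 7.16 degrees, less where a joint would pass 70% of its speed; a pose out of reach is approached as far as the arm can. A call with a number of a shift or a turn outside -1 to 1 is refused whole. A call with a gripper value outside its range is refused whole. "fingers" is the closure, from -1 (fully open) to 1 (shut), so that 0 is half open, set as the call begins (left out, the last holds). The fingers move at their own pace and stop on an object; "squeeze" is the grip in N (left out, the last holds). Time passes only in rows, so rows that repeat a pose let the fingers close. It gives the time, the measured TCP pose, the force, the opening and the grip force at its end, in the units of the state.
- get_obs(): the state, without advancing time (a new reading comes with each control period).
- snapshot(name): name is "side" or "top" or "wrist"; returns the picture (384x512x3 uint8, red, green, blue); there is no depth.
- camera_model(name): a dict with "camera_matrix" (3x3 intrinsics, pixels), "extrinsics" (4x4, takes a point from camera to world coordinates); the wrist camera has in their place "tool_from_camera" (4x4, takes a point from camera to tool coordinates, whose origin is the TCP and whose axes are the flange's). Camera axes: x right, y down, z forward; pixel columns grow to the right and rows downward; lengths in m; the calibration is good to about 2 mm. A picture is of the moment at which its call begins: read the wrist's pose just before it. camera_model takes no time and is no camera call.
- finish_job(): hands the job in; it is judged then, once.
Trained networks look in the newest picture that a camera, given by its name, has taken for a name from the list of things; names that differ only in an ending like _2 or _b are one class to them, and where a whole thing is asked for, a point or a joint stands for the part that bears it (a point fixed in the world has none). Each returns a list of dicts, best first, with "p" (0 to 1); they miss things now and then, are a little off and sometimes report something else, mostly with a low value. They report only what shows in the picture. A call takes as long as a camera call.
- recognise(camera, query): "centre" ([column, row] in pixels, amid what is visible of it).
- silhouettes(camera, query): "pixels" (384x512 bool, what is visible of it) and "centre" ([column, row] in pixels, amid what is visible of it).
The state is a dict: "clock": time; "q": joint angles; "qvel": joint speeds; "joint_efforts": joint torques, N m; "eef_pos": TCP position; "ee_rot": TCP orientation; "force": force on the tool from outside, world axes, zero at the start; "moment": the same for the moment, N m; "gripper_width": opening from 0.0 (shut) to 1.0 (fully open); "grasp_force": force on a finger pad.
Only numpy, scipy, OpenCV 4.12 (cv2) and the standard library are available. Lean on these libraries where they do the work, as an engineer would, in place of code of your own. Each camera call takes 0.05 s, during which the arm holds its last target. There are 200 camera calls.

## Task

Close the round stainless filter holder on the bench by turning its four T-bar knobs clockwise, crosswise and a little at a time: nip down one knob and then the one opposite it, then bring the other two down to bear as well while the cover still stands clear of the base. Then go round again in the same crosswise way, drawing one opposite pair down until the cover sits home on the base before you tighten the other pair, and finish with all four knobs hand-snug on a level cover, none slack and none forced. Leave the things round about where they are.

Things in the scene. Friction and masses are not known exactly. Their poses are not given: they have to be found in the camera images.
- flange_top (a point): Centre of the top face of the base flange of the round stainless filter holder, which stands on three legs and is fixed to the bench. Flange 216 mm across, 16 mm thick, top 62 mm above the bench. The frame turns with the holder. The four knobs stand on a circle of 172 mm diameter round it, numbered anticlockwise from above: 1 is opposite 3, 2 is opposite 4.
- cover: Stainless cover, a disc 216 mm across, rim 16 mm thick, low dome with a 47 mm high inlet stub in the middle and a small vent cock. Origin at the centre of its underside, z up. A springy seal holds it 3 mm above the flange top until the knobs press it down (it yields about 0.7 mm for 10 N; 42 N in all closes it); home, its underside meets the flange top. The four studs guide it; it tilts a little under an uneven load.
- knob_1: First of four equal knobs: black T-bar 80 mm long, 14 mm wide, 20 mm high on a steel neck (25 mm across, its top 20 mm below the bar's centre) over a washer 35 mm across. Origin at the bar's centre, about 122 mm above the bench; x along the bar, z up. The washer's underside is 40 mm below the origin and starts 0.9 to 2.0 mm above the cover's rim, differing from knob to knob whatever the bar's angle.
- knob_2: Second knob, same shape. All four: turning clockwise seen from above lowers the knob 20 mm a turn (3.2 mm a radian; steep thread, no end stop), and it stays where it is left. Free turning takes about 0.04 N m; once it bears on the cover the torque climbs by 0.008 to 0.011 N m for each newton with which it presses. In all a knob needs 1.5 to 2.2 rad, so at least two grasps.
- knob_3: Third knob, same shape, opposite knob_1. All four: a light nip is 0.07 to 0.15 N m (3 to 10 N on the cover, which goes down by a quarter to a half of its gap); hand-snug on the seated cover is 0.35 to 0.6 N m (30 to 55 N on the cover), a push of about 9 to 14 N on the bar's end; above 0.8 N m (90 N) the knob is forced.
- knob_4: Fourth knob, same shape, opposite knob_2. All four: tightening one knob takes load off those tightened before it, so early ones may need a touch more at the end.
- petri_a: Bystander: closed petri dish, 92 mm across, 16 mm high, lying behind the holder. Origin at the centre of its underside.
- petri_b: Bystander: an empty closed petri dish of the same size behind the holder.
- forceps: Bystander: steel forceps, 125 mm long, lying near the holder.
- lab_timer: Bystander: square white timer, 62 mm.
- sample_box: Bystander: white box with a teal lid, 111 x 156 x 49 mm.
- marker_a: Bystander: black and white marker pen, 135 mm long.
- scope_near (a point): Top height of the nearer microscope, a fixed bystander to the right of the holder: it fills a space 0.15 m before and behind this point and 0.1 m to either side, from the bench up to this point. A hand that comes from the right must pass over it or between it and the robot.
- scope_far (a point): Top height of the farther microscope, also fixed: it fills a space 0.15 m before and behind this point and 0.1 m to either side, from the bench up to this point.

How it is judged:
By the outcome, as a careful person would: the job done as asked, in the order asked, and still so for the second after the job is handed in, with the robot touching nothing.
It also fails if it takes over 72 s, if anything falls off the work surface, if the arm or the gripper's body presses on something with over 40 N, if the wrist force passes 120 N, or if a joint passes its speed limit or range.

## Working session

There is one attempt and no reset: what is moved stays moved. The work goes in short steps, Python scripts to look and compute and a tool call to move; the robot and the scene stay as the last step left them, time stands still between calls to the robot, and variables do not carry over. Pictures are saved under pics/ and viewed, at most 10 in all, crops included, and the job is handed in when it is done.

Besides the shell and the picture viewer there is one more tool, called after "Call:" as a command line: name --argument value ..., lists and objects as JSON in quotes. servo_tool: Moves the arm, as the interface text tells. Scaled input: -1 to 1 covers 0.25 m each way for a shift and 360 degrees each way for a turn. Its arguments: {"type":"object","properties":{"motion":{"type":"array","items":{"type":"array","items":{"type":"array","items":{"type":"number","minimum":-1,"maximum":1}}}},"fingers":{"type":"number"},"squeeze":{"type":"number"}},"required":["motion"]}

```bash
mkdir -p pics; cat > h.py <<'E'
import numpy as np, cv2
from station import *
from scipy.spatial.transform import Rotation as R
def pt(cam,uv,z):
    m=camera_model(cam);K=m["camera_matrix"];o=get_obs()
    if cam=="wrist":
        T=np.eye(4);T[:3,:3]=R.from_euler('xyz',o["ee_rot"]).as_matrix();T[:3,3]=o["eef_pos"];E=T@np.array(m["tool_from_camera"])
    else:E=np.array(m["extrinsics"])
    d=E[:3,:3]@np.linalg.inv(K)@np.array([uv[0],uv[1],1.]);p=E[:3,3]
    return p+d*(z-p[2])/d[2]
E
python3 - <<'E'
from h import *
o=get_obs();print({k:np.round(v,3) for k,v in o.items()},grip_depth)
ims=[]
for c in("top","side"):
    im=snapshot(c);cv2.imwrite(f"pics/{c}0.png",cv2.cvtColor(im,cv2.COLOR_RGB2BGR))
    for q in("knob_1","cover"):
        for s in silhouettes(c,q)[:6]:
            ys,xs=np.nonzero(s["pixels"]);
            if len(xs)<5: continue
            z=.13 if q=="knob_1" else .08
            P=np.array([pt(c,u,z)[:2] for u in zip(xs[::3],ys[::3])])
            C=P-P.mean(0);w,v=np.linalg.eigh(C.T@C)
            print(c,q,round(s["p"],2),np.round(s["centre"]),pt(c,s["centre"],z).round(3),len(xs),"axis deg",np.degrees(np.arctan2(v[1,1],v[0,1])).round(0),"ext",np.ptp(P,axis=0).round(3))
    print(camera_model(c)["extrinsics"])
E
```

```text
{'clock': np.float64(0.0), 'q': array([ 1.16 ,  0.69 , -0.195,  1.566,  0.157,  0.903, -0.215]), 'qvel': array([-0.002,  0.   ,  0.001, -0.   ,  0.   ,  0.001, -0.001]), 'joint_efforts': array([-0.0000e+00, -5.3960e+01, -1.2660e+00, -1.5854e+01,  9.0000e-03,
        1.0000e-02,  0.0000e+00]), 'eef_pos': array([ 0.269, -0.564,  0.23 ]), 'ee_rot': array([-3.14 ,  0.   ,  0.445]), 'force': array([-0.472, -0.499, -0.668]), 'moment': array([-0.027, -0.013, -0.063]), 'grasp_force': np.float64(0.0), 'gripper_width': np.float64(1.0)} 0.0187
top knob_1 0.61 [177. 220.] [0.464 0.349 0.13 ] 58 axis deg 78.0 ext [0.021 0.06 ]
top knob_1 0.54 [178. 190.] [0.595 0.347 0.13 ] 65 axis deg -136.0 ext [0.047 0.044]
top knob_1 0.39 [207. 216.] [0.483 0.22  0.13 ] 102 axis deg 66.0 ext [0.037 0.069]
top cover 0.71 [192. 206.] [0.528 0.294 0.08 ] 1666 axis deg 51.0 ext [0.211 0.215]
[[ 0.0159748  -0.99297458  0.11724453  0.39653205]
 [-0.99977494 -0.01422594  0.01573812 -0.00286667]
 [-0.01395964 -0.11746956 -0.99297836  1.87220704]
 [ 0.          0.          0.          1.        ]]
side knob_1 0.8 [191. 275.] [0.574 0.368 0.13 ] 276 axis deg 133.0 ext [0.079 0.082]
side knob_1 0.73 [245. 260.] [0.472 0.228 0.13 ] 256 axis deg 101.0 ext [0.061 0.099]
side knob_1 0.64 [223. 278.] [0.486 0.333 0.13 ] 1829 axis deg 142.0 ext [0.209 0.21 ]
side knob_1 0.57 [227. 289.] [0.45  0.364 0.13 ] 290 axis deg 106.0 ext [0.052 0.097]
side knob_1 0.51 [212. 255.] [0.576 0.257 0.13 ] 163 axis deg 135.0 ext [0.084 0.079]
side cover 0.9 [222. 278.] [0.521 0.285 0.08 ] 1757 axis deg 132.0 ext [0.207 0.225]
side cover 0.67 [224. 290.] [0.485 0.327 0.08 ] 298 axis deg 105.0 ext [0.058 0.103]
[[-0.86584856 -0.2289853   0.44482807 -0.02872776]
 [-0.50029975  0.39177734 -0.77214679  1.053788  ]
 [ 0.00253671 -0.89110956 -0.45378114  0.87821149]
 [ 0.          0.          0.          1.        ]]
```

```bash
python3 - <<'E'
import cv2,numpy as np
a=cv2.imread("pics/top0.png")
b=cv2.imread("pics/side0.png")[200:340,120:340]
cv2.imwrite("pics/a.png",cv2.resize(np.hstack([cv2.resize(a,(400,300)),cv2.resize(a[150:270,130:290],(400,300),interpolation=cv2.INTER_CUBIC)]),None,fx=1,fy=1))
cv2.imwrite("pics/b.png",np.vstack([cv2.imread("pics/a.png"),np.hstack([cv2.resize(cv2.imread("pics/side0.png"),(400,300)),cv2.resize(b,(400,300),interpolation=cv2.INTER_CUBIC)])]))
E
```

```text
(no output)
```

View pics/b.png

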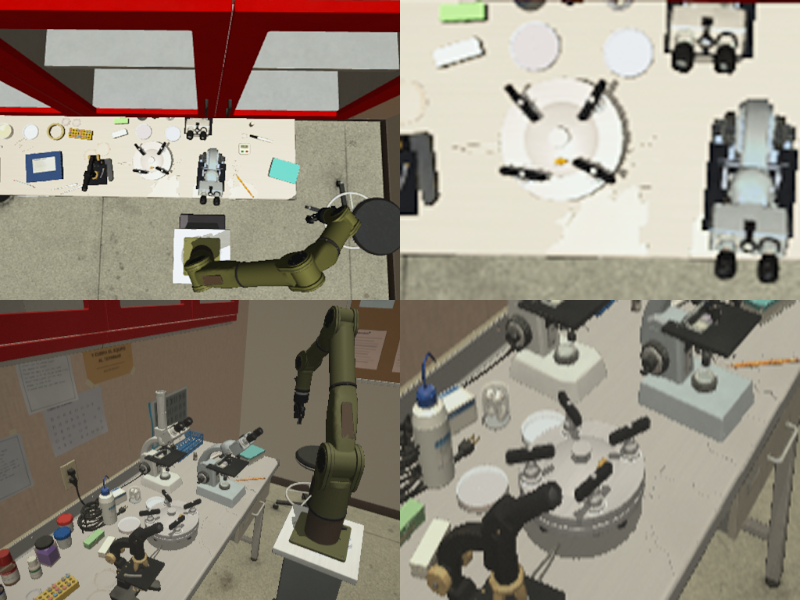

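The top view has the holder at about (190,205), with T-bars round it. A grey microscope is to its right and a black one to its left. I'll lift, pass over the near scope, and look with the wrist camera.

Call:
servo_tool --motion '[[[0.2,0.1,0.5,0,0,0.02],[0.3,0.3,0.9,0,0,0.04],[0.4,0.5,0.9,0,0,0.06],[0.5,0.7,0.9,0,0,0.08],[0.6,0.9,0.9,0,0,0.09],[0.6,1,0.9,0,0,0.09],[0.6,1,0.9,0,0,0.09],[0.6,1,0.9,0,0,0.09],[0.6,1,0.9,0,0,0.09],[0.6,1,0.9,0,0,0.09],[0.6,1,0.9,0,0,0.09]]]' --fingers -0.2 --squeeze 40

```text
clock: 1.22
eef_pos: [0.4219, -0.31, 0.4585]
ee_rot: [3.137, -0.002, 1.019]
force: [-0.0, 0.4, 0.0]
gripper_width: 0.606
grasp_force: 0.0
```

Call:
servo_tool --motion '[[[0.1,0.5,0,0,0,0.05],[0.1,0.9,0,0,0,0.09],[0.1,1,0,0,0,0.1],[0.1,1,0,0,0,0.1],[0.1,1,0,0,0,0.1],[0.1,1,0,0,0,0.1],[0.1,1,0,0,0,0.1]]]'

```text
clock: 1.8
eef_pos: [0.4438, -0.0562, 0.4567]
ee_rot: [3.14, -0.004, 1.651]
force: [0.9, 0.5, 0.6]
gripper_width: 0.598
grasp_force: 0.0
```

Call:
servo_tool --motion '[[[0,1,0,0,0,0.07],[0,1,0,0,0,0.07],[0,1,0,0,0,0.07],[0,1,0,0,0,0.07],[0,1,0,0,0,0.07],[0,1,0,0,0,0.07],[0,1,0,0,0,0.07],[0,1,0,0,0,0.07]]]'

```text
clock: 2.47
eef_pos: [0.4437, 0.1873, 0.4557]
ee_rot: [-3.141, -0.001, 2.083]
force: [0.6, -0.6, -0.4]
gripper_width: 0.599
grasp_force: 0.0
```

```bash
cat > look.py <<'E'
from h import *
import sys
o=get_obs();im=snapshot("wrist")
cv2.imwrite(f"pics/{sys.argv[1]}.png",cv2.cvtColor(im,cv2.COLOR_RGB2BGR))
z=float(sys.argv[2])
for s in silhouettes("wrist","knob_1"):
    m=s["pixels"];ys,xs=np.nonzero(m)
    if len(xs)<20: continue
    P=np.array([pt("wrist",u,z)[:2] for u in zip(xs[::5],ys[::5])])
    r=cv2.minAreaRect(P.astype(np.float32)*1000);C=P-P.mean(0);w,v=np.linalg.eigh(C.T@C)
    print(round(s["p"],2),np.round(s["centre"]),"rect mm",np.round(r[0],1),np.round(r[1],1),"pca",np.degrees(np.arctan2(v[1,1],v[0,1])).round(1),"mean",P.mean(0).round(4))
print(np.round(camera_model("wrist")["tool_from_camera"],3),o["q"].round(2),o["moment"].round(3))
E
python3 look.py w1 .128
```

```text
0.84 [390. 112.] rect mm [584.8 347.6] [79.8 30.4] pca -140.7 mean [0.5852 0.3435]
0.74 [320.  75.] rect mm [464.7 338.1] [75.6 28.1] pca 78.4 mean [0.4661 0.336 ]
0.64 [287. 142.] rect mm [469.5 221.4] [77.3 28.3] pca 64.4 mean [0.4719 0.2204]
0.6 [351. 177.] rect mm [591.7 220.2] [29.4 78.3] pca 154.8 mean [0.5885 0.2242]Traceback (most recent call last):
  File "look.py", line 9, in <module>
    P=np.array([pt("wrist",u,z)[:2] for u in zip(xs[::5],ys[::5])])
                ~~^^^^^^^^^^^^^
  File "h.py", line 5, in pt
    m=camera_model(cam);K=m["camera_matrix"];o=get_obs()
                                               ~~~~~~~^^
ValueError: time passes only in moves, steps and waits
```

View pics/w1.png

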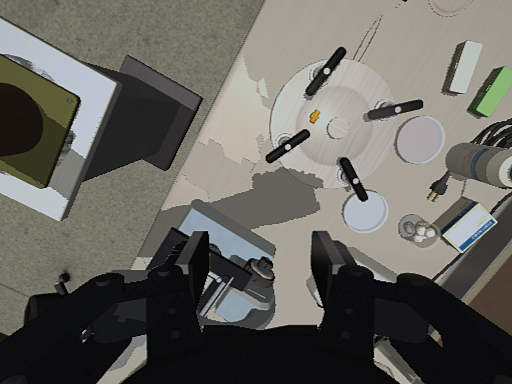

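```bash
python3 - <<'E'
import re
s=open('h.py').read()
s=s.replace('def pt(cam,uv,z):','O=get_obs()\ndef pt(cam,uv,z):').replace(';o=get_obs()',';o=O')
open('h.py','w').write(s)
t=open('look.py').read().replace('o=get_obs();','o=O;').replace('P=np','''b=m&(im.max(2)<75);ys,xs=np.nonzero(b)
    if len(xs)<20: continue
    P=np''',1)
open('look.py','w').write(t)
E
python3 - <<'E'
from h import *
m=camera_model("wrist");print(np.round(m["tool_from_camera"],3),m["camera_matrix"][0],O["q"].round(2))
O["eef_pos"]=np.array([0,0,.33])
for uv in ((256,130),(256,192)):print(np.array([.53,.282])-pt("wrist",uv,.128)[:2])
E
python3 look.py w1b .128|head -4
```

```text
[[-0.    -0.965 -0.262  0.067]
 [ 1.    -0.     0.     0.001]
 [-0.    -0.262  0.965 -0.142]
 [ 0.     0.     0.     1.   ]] [300.41874995   0.         259.88438115] [ 0.08  0.35 -0.83  1.57  0.26  1.34 -0.28]
[0.55596464 0.24199629]
[0.52138368 0.30509792]
0.86 [351. 173.] rect mm [591.3 226.9] [22.4 79.8] pca 152.4 mean [0.591  0.2304]
0.82 [322.  68.] rect mm [466.3 342.7] [78.5 14.9] pca 80.6 mean [0.4663 0.3432]
0.67 [286. 139.] rect mm [472.2 222.5] [73.6 15.5] pca 65.5 mean [0.473  0.2244]
0.6 [391. 106.] rect mm [587.6 350.6] [78.3 14.1] pca -138.2 mean [0.5882 0.351 ]
```

Call:
servo_tool --motion '[[[0.4,0.28,-0.54,0,0,0],[0.4,0.28,-0.54,0,0,0],[0.4,0.28,-0.54,0,0,0],[0.4,0.28,-0.54,0,0,0],[0.4,0.28,-0.54,0,0,0],[0.4,0.28,-0.54,0,0,0],[0.4,0.28,-0.54,0,0,0]]]'

```text
clock: 3.25
eef_pos: [0.544, 0.2544, 0.3213]
ee_rot: [-3.14, 0.0, 2.077]
force: [-0.8, 0.9, -0.3]
gripper_width: 0.598
grasp_force: 0.0
```

```bash
python3 look.py w2 .130; python3 -c "
from h import *
print(O)"
```

```text
0.91 [240.  69.] rect mm [471.9 343.7] [77.2 21.8] pca 81.9 mean [0.4692 0.3441]
0.84 [286. 206.] rect mm [594.9 234.2] [22.8 81.3] pca 149.0 mean [0.5911 0.233 ]
0.83 [196. 166.] rect mm [475.4 223.2] [75.6 18.4] pca 63.9 mean [0.4749 0.2253]
0.61 [336. 115.] rect mm [587.  350.4] [78.9 17.7] pca -137.9 mean [0.5868 0.3502]
[[-0.    -0.965 -0.262  0.067]
 [ 1.    -0.     0.     0.001]
 [-0.    -0.262  0.965 -0.142]
 [ 0.     0.     0.     1.   ]] [-0.11  0.64 -0.74  1.5   0.45  1.18 -0.42] [-0.003  0.001  0.011]
{'clock': 3.35, 'q': array([-0.10880046,  0.63814097, -0.7446257 ,  1.50225389,  0.4535424 ,
        1.17672271, -0.42357576]), 'qvel': array([-0.00276798, -0.01556569, -0.00396234, -0.00045045,  0.00344071,
       -0.00390094, -0.00138729]), 'joint_efforts': array([ 2.14870332e-02, -4.80040920e+01, -7.06100196e+00, -1.68046188e+01,
        3.52744956e-02, -5.55752442e-03,  3.53192248e-03]), 'eef_pos': array([0.54408691, 0.25509677, 0.32336774]), 'ee_rot': array([3.13911573e+00, 3.67612604e-04, 2.07723154e+00]), 'force': array([ 0.04230862,  0.91099431, -0.05072242]), 'moment': array([0.02809954, 0.05255224, 0.00492143]), 'grasp_force': 0.0, 'gripper_width': 0.5963507220516465}
```

View pics/w2.png

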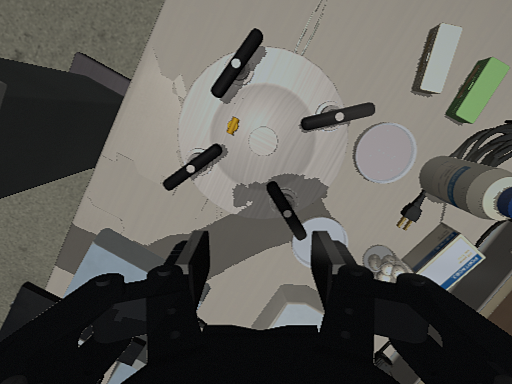

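The white dots mark the bar centres: B (236,63), D (340,117), C (190,169) and A (287,214). I'll refine from these.

```bash
python3 - <<'E'
from h import *
im=cv2.cvtColor(cv2.imread("pics/w2.png"),cv2.COLOR_BGR2RGB)
Q={}
for n,(u,v) in dict(A=(287,214),B=(236,63),C=(190,169),D=(340,117)).items():
    y,x=np.mgrid[v-6:v+7,u-6:u+7];g=im[v-6:v+7,u-6:u+7].min(2).astype(float);w=np.where((g>110)&(np.hypot(x-u,y-v)<6),g,0)
    c=((w*x).sum()/w.sum(),(w*y).sum()/w.sum());Q[n]=pt("wrist",c,.132)[:2]
    dark=((im.max(2)<45)).astype(np.uint8);Y,X=np.nonzero(dark);k=np.hypot(X-c[0],Y-c[1])<38
    nl,lab=cv2.connectedComponents(dark);ys,xs=np.nonzero(dark);sel=np.hypot(xs-c[0],ys-c[1])<45
    P=np.array([pt("wrist",p,.132)[:2] for p in zip(xs[sel],ys[sel])]);L=P-Q[n]
    w_,v_=np.linalg.eigh(L.T@L);print(n,np.round(c,1),Q[n].round(4),"ang",np.degrees(np.arctan2(v_[1,1],v_[0,1])).round(1)%180,"n",len(P))
print(np.linalg.norm(Q['A']-Q['B']),np.linalg.norm(Q['C']-Q['D']),(Q['A']+Q['B'])/2,(Q['C']+Q['D'])/2)
E
```

```text
<stdin>:6: RuntimeWarning: invalid value encountered in scalar divide
Traceback (most recent call last):
ValueError: operands could not be broadcast together with shapes (0,) (2,)
```

```bash
cat > dots.py <<'E'
from h import *
O.update(eef_pos=np.array([.5442,.2548,.3225]),ee_rot=np.array([3.1395,0,2.077]))
im=cv2.cvtColor(cv2.imread("pics/w2.png"),cv2.COLOR_BGR2RGB)
Q={}
for n,(u,v) in dict(A=(287,214),B=(236,63),C=(190,169),D=(340,117)).items():
    y,x=np.mgrid[v-5:v+6,u-5:u+6];g=im[v-5:v+6,u-5:u+6].min(2).astype(float);w=np.where(np.hypot(x-u,y-v)<5,np.clip(g-g.max()*.6,0,None),0)
    c=((w*x).sum()/w.sum(),(w*y).sum()/w.sum());Q[n]=pt("wrist",c,.132)[:2]
    ys,xs=np.nonzero(im.max(2)<50);sel=np.hypot(xs-c[0],ys-c[1])<42
    P=np.array([pt("wrist",p,.132)[:2] for p in zip(xs[sel],ys[sel])]);L=P-Q[n]
    w_,v_=np.linalg.eigh(L.T@L);print(n,np.round(c,1),Q[n].round(4),"ang",np.degrees(np.arctan2(v_[1,1],v_[0,1])).round(1)%180,"n",len(P))
print(np.linalg.norm(Q['A']-Q['B']),np.linalg.norm(Q['C']-Q['D']),(Q['A']+Q['B'])/2,(Q['C']+Q['D'])/2)
E
python3 dots.py
```

```text
A [287.  213.3] [0.596 0.23 ] ang 155.9 n 841
B [235.5  62.8] [0.4677 0.345 ] ang 81.3 n 1068Traceback (most recent call last):
  File "dots.py", line 9, in <module>
    P=np.array([pt("wrist",p,.132)[:2] for p in zip(xs[sel],ys[sel])]);L=P-Q[n]
                ~~^^^^^^^^^^^^^^^^
  File "h.py", line 6, in pt
    m=camera_model(cam);K=m["camera_matrix"];o=O
ValueError: time passes only in moves, steps and waits
```

```bash
sed -i 's/^def pt/import functools\ncamera_model=functools.cache(camera_model)\ndef pt/' h.py; sed -i 's/max(2)<50/max(2)<36/' dots.py; python3 dots.py
```

```text
A [287.  213.3] [0.596 0.23 ] ang 154.3 n 769
B [235.5  62.8] [0.4677 0.345 ] ang 81.1 n 1018
C [190.1 168.2] [0.4742 0.2235] ang 64.0 n 734
D [339.2 116.4] [0.5896 0.3517] ang 41.80000000000001 n 445
0.17230975625029538 0.17257205882462606 [0.53184695 0.28748199] [0.53189608 0.2876142 ]
```

Call:
servo_tool --motion '[[[-0.28,-0.125,-0.4,0,0,-0.153],[-0.28,-0.125,-0.4,0,0,-0.153],[-0.28,-0.125,-0.4,0,0,-0.153],[-0.28,-0.125,-0.6,0,0,-0.153],[-0.28,-0.125,-0.6,0,0,-0.153],[-0.28,-0.125,-0.6,0,0,-0.153],[-0.28,-0.125,-0.6,0,0,-0.153],[-0.28,-0.125,-0.6,0,0,-0.153],[-0.28,-0.125,-0.6,0,0,-0.153],[-0.28,-0.125,-0.6,0,0,-0.153]]]'

```text
clock: 4.18
eef_pos: [0.4746, 0.2246, 0.1731]
ee_rot: [3.139, -0.002, 1.119]
force: [-0.7, -0.1, 0.2]
gripper_width: 0.597
grasp_force: 0.0
```

```bash
cat > st.py <<'E'
import numpy as np
from station import get_obs,snapshot
e=[];f=[];m=[]
for i in range(3):
    o=get_obs();e.append(o["joint_efforts"][6]);f.append(o["force"]);m.append(o["moment"])
    if i<2:
        snapshot("top")
print(round(o["clock"],2),"pos",o["eef_pos"].round(4),"rpy",np.degrees(o["ee_rot"]).round(2),"q7",o["q"][6].round(3),"eff7",np.round(e,3),"F",np.mean(f,0).round(1),"M",np.mean(m,0).round(3),"w",round(o["gripper_width"],3),"gf",round(o["grasp_force"],1))
E
python3 st.py
```

```text
4.28 pos [0.4744 0.2245 0.1725] rpy [ 1.7993e+02 -1.0000e-01  6.4100e+01] q7 -1.386 eff7 [-0.119 -0.021  0.007] F [-0.6 -0.5 -0.1] M [-0.016  0.002 -0.036] w 0.602 gf 0.0
```

Call:
servo_tool --motion '[[[0,-0.004,-0.15,0,0,0],[0,-0.004,-0.262,0,0,0],[0,-0.004,-0.262,0,0,0],[0,-0.004,-0.262,0,0,0]]]'

```text
clock: 4.62
eef_pos: [0.4732, 0.2231, 0.1054]
ee_rot: [-3.14, 0.002, 1.118]
force: [-0.2, -0.0, 1.5]
gripper_width: 0.601
grasp_force: 0.0
```

Call:
servo_tool --motion '[[[0,0,0,0,0,0],[0,0,0,0,0,0],[0,0,0,0,0,0],[0,0,0,0,0,0],[0,0,0,0,0,0]]]' --fingers 1

```text
clock: 5.03
eef_pos: [0.4746, 0.2243, 0.1073]
ee_rot: [3.14, -0.002, 1.117]
force: [-1.1, -0.6, 5.8]
gripper_width: 0.156
grasp_force: 42.0
```

```bash
python3 st.py
```

```text
5.13 pos [0.4745 0.2243 0.1073] rpy [ 1.7992e+02 -1.3000e-01  6.4020e+01] q7 -1.452 eff7 [0.04  0.039 0.04 ] F [-1.2 -0.2  6.4] M [ 0.043  0.305 -0.077] w 0.154 gf 42.0
```

Call:
servo_tool --motion '[[[0,0,-0.0012,0,0,-0.015],[0,0,-0.0024,0,0,-0.03],[0,0,-0.0036,0,0,-0.0444],[0,0,-0.0036,0,0,-0.0444],[0,0,-0.0036,0,0,-0.0444]]]'

```text
clock: 5.55
eef_pos: [0.4753, 0.2238, 0.1065]
ee_rot: [3.14, -0.003, 0.837]
force: [1.6, -0.5, 5.8]
gripper_width: 0.153
grasp_force: 41.9
```

```bash
python3 st.py
```

```text
5.65 pos [0.4753 0.2238 0.1064] rpy [ 1.799e+02 -1.600e-01  4.799e+01] q7 -1.635 eff7 [-0.003  0.048  0.059] F [ 0.9 -1.1  6.2] M [-0.152 -0.009 -0.066] w 0.151 gf 41.9
```

Call:
servo_tool --motion '[[[0,0,-0.0014,0,0,-0.0167],[0,0,-0.0014,0,0,-0.0167],[0,0,-0.0014,0,0,-0.0167]]]'

```text
clock: 5.9
eef_pos: [0.4755, 0.2236, 0.1061]
ee_rot: [3.14, -0.003, 0.732]
force: [0.7, -0.8, 5.7]
gripper_width: 0.156
grasp_force: 41.9
```

```bash
python3 st.py
```

```text
6.0 pos [0.4755 0.2235 0.1061] rpy [179.9   -0.18  41.96] q7 -1.702 eff7 [-0.008  0.047  0.058] F [ 0.6 -1.4  6.2] M [-0.279 -0.11  -0.047] w 0.153 gf 41.9
```

Call:
servo_tool --motion '[[[0,0,-0.0014,0,0,-0.0167],[0,0,-0.0014,0,0,-0.0167],[0,0,-0.0014,0,0,-0.0167]]]'

```text
clock: 6.25
eef_pos: [0.4757, 0.2233, 0.1058]
ee_rot: [3.14, -0.003, 0.627]
force: [0.1, -1.7, 6.1]
gripper_width: 0.157
grasp_force: 41.9
```

```bash
python3 st.py
```

```text
6.35 pos [0.4757 0.2233 0.1058] rpy [179.9   -0.19  35.93] q7 -1.768 eff7 [-0.003  0.05   0.061] F [ 0.7 -1.4  6.2] M [-0.33  -0.197 -0.085] w 0.149 gf 41.9
```

```bash
sed -i 's/"M",np.mean(m,0).round(3)/"Mz",np.round([x[2] for x in m],3),"Mxy",np.mean(m,0)[:2].round(2)/' st.py; sed -n 9p st.py | head -c 0; sed -i 's/print(round/print("all",o["joint_efforts"].round(2));print(round/' st.py
```

Call:
servo_tool --motion '[[[0,0,-0.0007,0,0,-0.0083],[0,0,-0.0014,0,0,-0.0167]]]'

```text
clock: 6.52
eef_pos: [0.4759, 0.223, 0.1055]
ee_rot: [3.14, -0.004, 0.52]
force: [1.4, -2.4, 6.5]
gripper_width: 0.154
grasp_force: 42.0
```

```bash
python3 st.py
```

```text
all [ -1.57 -45.85  -1.89  -7.2   -0.37  -0.21  -0.15]
6.62 pos [0.4759 0.223  0.1055] rpy [179.89  -0.2   29.83] q7 -1.834 eff7 [ 0.391 -0.042 -0.155] F [ 1.3 -2.4  6.4] Mz [ 0.042 -0.029 -0.081] Mxy [-0.47 -0.28] w 0.155 gf 41.9
```

Call:
servo_tool --motion '[[[0,0,0,0,0,0]]]'

```text
clock: 6.7
eef_pos: [0.4759, 0.223, 0.1055]
ee_rot: [3.14, -0.004, 0.522]
force: [1.4, -2.8, 6.4]
gripper_width: 0.156
grasp_force: 41.9
```

```bash
python3 st.py
```

```text
all [ -1.53 -45.88  -1.99  -7.21  -0.27  -0.19   0.06]
6.8 pos [0.4759 0.223  0.1055] rpy [179.9   -0.21  29.9 ] q7 -1.833 eff7 [0.043 0.06  0.062] F [ 1.6 -2.2  6.2] Mz [-0.055 -0.074 -0.096] Mxy [-0.44 -0.3 ] w 0.157 gf 41.9
```

Call:
servo_tool --motion '[[[0,0,-0.0002,0,0,-0.002],[0,0,-0.0003,0,0,-0.004],[0,0,-0.0005,0,0,-0.006],[0,0,-0.0006,0,0,-0.008],[0,0,-0.0008,0,0,-0.01]]]'

```text
clock: 7.22
eef_pos: [0.476, 0.2228, 0.1053]
ee_rot: [3.14, -0.004, 0.459]
force: [1.2, -2.7, 6.3]
gripper_width: 0.155
grasp_force: 42.1
```

```bash
python3 st.py
```

```text
all [ -1.69 -45.82  -1.96  -7.19  -0.41  -0.21  -0.06]
7.32 pos [0.476  0.2229 0.1053] rpy [179.9   -0.21  26.3 ] q7 -1.872 eff7 [ 0.035 -0.054 -0.062] F [ 1.6 -2.3  6.4] Mz [ 0.072  0.013 -0.021] Mxy [-0.5 -0.3] w 0.153 gf 42.0
```

Call:
servo_tool --motion '[[[0,0,0.0003,0,0,0.004],[0,0,0.0006,0,0,0.008],[0,0,0.0011,0,0,0.014],[0,0,0.0016,0,0,0.02]]]'

```text
clock: 7.65
eef_pos: [0.4758, 0.2232, 0.1057]
ee_rot: [3.14, -0.003, 0.587]
force: [1.6, -2.7, 6.9]
gripper_width: 0.153
grasp_force: 41.9
```

```bash
python3 st.py
```

```text
all [ -1.17 -45.88  -1.99  -7.26  -0.24  -0.18   0.12]
7.75 pos [0.4758 0.2232 0.1057] rpy [179.91  -0.2   33.58] q7 -1.794 eff7 [-0.236  0.06   0.12 ] F [ 1.3 -2.2  6.9] Mz [-0.091 -0.011 -0.011] Mxy [-0.38 -0.27] w 0.151 gf 42.0
```

Call:
servo_tool --motion '[[[0,0,-0.0004,0,0,-0.005],[0,0,-0.0008,0,0,-0.01],[0,0,-0.0012,0,0,-0.015],[0,0,-0.0014,0,0,-0.0175],[0,0,-0.0016,0,0,-0.02],[0,0,-0.0018,0,0,-0.0225]]]'

```text
clock: 8.25
eef_pos: [0.476, 0.2228, 0.1052]
ee_rot: [3.14, -0.004, 0.443]
force: [1.2, -2.2, 6.1]
gripper_width: 0.153
grasp_force: 42.0
```

```bash
python3 st.py
```

```text
all [ -1.76 -45.82  -1.97  -7.18  -0.42  -0.21  -0.07]
8.35 pos [0.476  0.2228 0.1052] rpy [179.9   -0.21  25.38] q7 -1.882 eff7 [ 0.056 -0.055 -0.066] F [ 1.8 -2.4  5.9] Mz [ 0.016  0.04  -0.027] Mxy [-0.53 -0.31] w 0.157 gf 42.0
```

Call:
servo_tool --motion '[[[0,0,-0.0002,0,0,-0.0025],[0,0,-0.0004,0,0,-0.005],[0,0,-0.0006,0,0,-0.0075],[0,0,-0.0008,0,0,-0.01]]]'

```text
clock: 8.68
eef_pos: [0.4761, 0.2227, 0.1051]
ee_rot: [3.14, -0.004, 0.38]
force: [2.0, -3.8, 7.0]
gripper_width: 0.157
grasp_force: 42.1
```

```bash
python3 st.py
```

```text
all [ -1.95 -45.77  -1.99  -7.18  -0.47  -0.22  -0.07]
8.78 pos [0.4761 0.2226 0.105 ] rpy [179.9   -0.22  21.77] q7 -1.92 eff7 [ 0.048 -0.061 -0.072] F [ 2.  -3.1  6.8] Mz [0.073 0.009 0.013] Mxy [-0.63 -0.35] w 0.154 gf 42.0
```

Call:
servo_tool --motion '[[[0,0,-0.0005,0,0,-0.006],[0,0,-0.001,0,0,-0.012],[0,0,-0.0014,0,0,-0.017],[0,0,-0.0017,0,0,-0.021],[0,0,-0.002,0,0,-0.025],[0,0,-0.0022,0,0,-0.028]]]'

```text
clock: 9.28
eef_pos: [0.4763, 0.2221, 0.1045]
ee_rot: [3.14, -0.004, 0.203]
force: [2.6, -3.8, 6.5]
gripper_width: 0.155
grasp_force: 42.1
```

```bash
python3 st.py
```

```text
all [ -2.54 -45.66  -2.05  -7.22  -0.6   -0.26  -0.09]
9.38 pos [0.4762 0.2221 0.1045] rpy [179.91  -0.23  11.67] q7 -2.027 eff7 [ 0.01  -0.089 -0.091] F [ 2.1 -3.8  6.3] Mz [ 0.06  -0.001 -0.016] Mxy [-0.83 -0.41] w 0.157 gf 42.1
```

Call:
servo_tool --motion '[[[0,0,0,0,0,0],[0,0,0,0,0,0],[0,0,0.14,0,0,0],[0,0,0.27,0,0,0],[0.1,0.1,0.27,0,0,0.019],[0.2,0.2,0.27,0,0,0.038],[0.3,0.3,0.27,0,0,0.057],[0.4,0.4,0.27,0,0,0.076],[0.453,0.518,0.27,0,0,0.095],[0.453,0.518,0.27,0,0,0.114],[0.453,0.518,0.27,0,0,0.133],[0.453,0.518,0.27,0,0,0.15]]]' --fingers -0.2

```text
clock: 10.38
eef_pos: [0.5865, 0.3542, 0.1699]
ee_rot: [-3.14, 0.0, 1.156]
force: [-0.1, -0.6, 1.1]
gripper_width: 0.597
grasp_force: 0.0
```

Call:
servo_tool --motion '[[[0,0,0,0,0,0.23],[0,0,0,0,0,0.23],[0,0,0,0,0,0.23],[0,0,0,0,0,0.23],[0,0,0,0,0,0.23],[0,0,0,0,0,0.23],[0,0,0,0,0,0.23],[0,0,0,0,0,0.23],[0,0,0,0,0,0.23],[0,0,0,0,0,0.23],[0,0,0,0,0,0.23],[0,0,0,0,0,0.23]]]'

```text
clock: 11.38
eef_pos: [0.5868, 0.3532, 0.1702]
ee_rot: [-3.141, -0.001, 2.6]
force: [-0.3, -0.2, 0.5]
gripper_width: 0.6
grasp_force: 0.0
```

Call:
servo_tool --motion '[[[0,0,0,0,0,0.204],[0,0,0,0,0,0.204],[0,0,0,0,0,0.204],[0,0,0,0,0,0.204],[0,0,0,0,0,0.204],[0,0,0,0,0,0.204],[0,0,0,0,0,0.204],[0,0,0,0,0,0.204],[0,0,0,0,0,0.204],[0,0,0,0,0,0.204],[0,0,0,0,0,0.204]]]'

```text
clock: 12.3
eef_pos: [0.5869, 0.3531, 0.1701]
ee_rot: [3.141, -0.001, -2.402]
force: [0.1, 0.9, -0.4]
gripper_width: 0.598
grasp_force: 0.0
```

```bash
python3 st.py
```

```text
all [ 1.100e-01 -6.027e+01 -1.377e+01 -1.225e+01  6.000e-02  4.000e-02
  3.200e-01]
12.4 pos [0.5869 0.3531 0.1701] rpy [ 1.7995e+02 -3.0000e-02 -1.3794e+02] q7 1.04 eff7 [0.421 0.276 0.318] F [-0.2  0.4  0.1] Mz [ 0.04  -0.032  0.013] Mxy [0.01 0.01] w 0.602 gf 0.0
```

Call:
servo_tool --motion '[[[0.011,-0.006,-0.12,0,0,0],[0.011,-0.006,-0.248,0,0,0],[0.011,-0.006,-0.248,0,0,0],[0.011,-0.006,-0.248,0,0,0]]]'

```text
clock: 12.73
eef_pos: [0.5891, 0.3506, 0.107]
ee_rot: [3.141, -0.004, -2.408]
force: [0.4, -0.3, 0.5]
gripper_width: 0.601
grasp_force: 0.0
```

Call:
servo_tool --motion '[[[0,0,0,0,0,0],[0,0,0,0,0,0],[0,0,0,0,0,0],[0,0,0,0,0,0],[0,0,0,0,0,0]]]' --fingers 1

```text
clock: 13.15
eef_pos: [0.5909, 0.3523, 0.1106]
ee_rot: [-3.141, 0.003, -2.408]
force: [-0.4, -1.3, 6.3]
gripper_width: 0.153
grasp_force: 41.6
```

Call:
servo_tool --motion '[[[0,0,-0.0012,0,0,-0.015],[0,0,-0.0024,0,0,-0.029],[0,0,-0.003,0,0,-0.038],[0,0,-0.0036,0,0,-0.0444],[0,0,-0.0038,0,0,-0.0475],[0,0,-0.004,0,0,-0.05]]]'

```text
clock: 13.65
eef_pos: [0.5916, 0.3512, 0.1095]
ee_rot: [-3.14, 0.003, -2.724]
force: [-0.6, -3.4, 7.0]
gripper_width: 0.155
grasp_force: 41.8
```

```bash
python3 st.py
```

```text
all [ -2.07 -56.76 -12.89 -10.    -0.43  -0.78  -0.07]
13.75 pos [0.5916 0.3512 0.1096] rpy [-179.92    0.19 -156.07] q7 0.713 eff7 [ 0.091 -0.051 -0.066] F [ 0.3 -3.2  6.9] Mz [ 0.046  0.015 -0.056] Mxy [-0.57 -0.16] w 0.154 gf 41.8
```

Call:
servo_tool --motion '[[[0,0,-0.0005,0,0,-0.006],[0,0,-0.0008,0,0,-0.0105],[0,0,-0.001,0,0,-0.013],[0,0,-0.0012,0,0,-0.0155],[0,0,-0.0014,0,0,-0.018]]]'

```text
clock: 14.17
eef_pos: [0.5918, 0.3508, 0.1092]
ee_rot: [-3.14, 0.003, -2.837]
force: [1.8, -4.7, 8.2]
gripper_width: 0.153
grasp_force: 41.9
```

```bash
python3 st.py
```

```text
all [ -2.5  -56.46 -12.86 -10.17  -0.51  -0.99  -0.08]
14.27 pos [0.5918 0.3508 0.1092] rpy [-179.9     0.2  -162.56] q7 0.61 eff7 [ 0.129 -0.05  -0.078] F [ 1.4 -4.   8.2] Mz [ 0.038  0.028 -0.046] Mxy [-0.71 -0.16] w 0.157 gf 41.8
```

Call:
servo_tool --motion '[[[0,0,-0.0005,0,0,-0.006],[0,0,-0.001,0,0,-0.012],[0,0,-0.0014,0,0,-0.017],[0,0,-0.0017,0,0,-0.021],[0,0,-0.002,0,0,-0.025],[0,0,-0.0022,0,0,-0.028]]]'

```text
clock: 14.77
eef_pos: [0.5919, 0.3501, 0.1087]
ee_rot: [-3.139, 0.004, -3.014]
force: [0.3, -6.0, 8.5]
gripper_width: 0.158
grasp_force: 42.0
```

```bash
python3 st.py
```

```text
all [ -3.2  -55.99 -12.78 -10.52  -0.59  -1.35  -0.1 ]
14.87 pos [0.592  0.3501 0.1087] rpy [-179.87    0.21 -172.66] q7 0.451 eff7 [ 0.085 -0.085 -0.105] F [ 0.5 -5.2  8.5] Mz [ 0.057  0.014 -0.05 ] Mxy [-0.95 -0.15] w 0.155 gf 42.0
```

Call:
servo_tool --motion '[[[0,0,0,0,0,0],[0,0,0,0,0,0],[0,0,0.14,0,0,0],[0,0,0.26,0,0,0],[0.025,-0.1,0.26,0,0,-0.019],[0.025,-0.2,0.26,0,0,-0.038],[0.025,-0.3,0.26,0,0,-0.057],[0.025,-0.4,0.26,0,0,-0.076],[0.025,-0.486,0.26,0,0,-0.095],[0.025,-0.486,0.26,0,0,-0.1065],[0.025,-0.486,0.26,0,0,-0.1065]]]' --fingers -0.2

```text
clock: 15.78
eef_pos: [0.5964, 0.2284, 0.1715]
ee_rot: [-3.141, 0.001, 2.599]
force: [-0.1, 0.7, -0.2]
gripper_width: 0.6
grasp_force: 0.0
```

```bash
python3 st.py; python3 - <<'E'
from h import *
O.update(eef_pos=np.array([.5442,.2548,.3225]),ee_rot=np.array([3.1395,0,2.077]))
for a,b in (((270,183),(303,238)),((166,186),(219,147)),((304,123),(374,109))):
    d=pt("wrist",a,.132)-pt("wrist",b,.132);print(np.degrees(np.arctan2(d[1],d[0]))%180,np.linalg.norm(d))
im=cv2.imread("pics/w2.png")[165:260,240:335];cv2.imwrite("pics/crop.png",cv2.resize(im,(475,475),interpolation=cv2.INTER_NEAREST))
E
```

```text
all [ 1.16e+00 -5.65e+01 -9.21e+00 -1.32e+01  5.00e-02  5.00e-02 -7.00e-02]
15.88 pos [0.5958 0.2313 0.1717] rpy [ 1.7992e+02 -5.0000e-02  1.4934e+02] q7 0.01 eff7 [-0.658 -0.273 -0.073] F [0.2 0.7 0.3] Mz [ 0.034  0.059 -0.036] Mxy [0.05 0.02] w 0.601 gf 0.0
149.66527934004998 0.07843211485671532
64.47726557532734 0.07597008453566516
40.08478116756325 0.07546127954095147
```

View pics/crop.png

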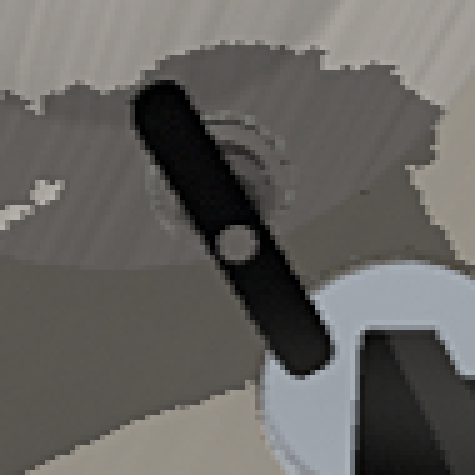

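Call:
servo_tool --motion '[[[0,-0.004,-0.12,0,0,0],[0,-0.004,-0.254,0,0,0],[0,-0.004,-0.254,0,0,0],[0,-0.004,-0.254,0,0,0]]]'

```text
clock: 16.22
eef_pos: [0.5947, 0.2297, 0.1067]
ee_rot: [-3.139, -0.003, 2.606]
force: [-0.3, 0.1, 0.2]
gripper_width: 0.6
grasp_force: 0.0
```

Call:
servo_tool --motion '[[[0,0,0,0,0,0],[0,0,0,0,0,0],[0,0,0,0,0,0],[0,0,0,0,0,0],[0,0,0,0,0,0]]]' --fingers 1

```text
clock: 16.63
eef_pos: [0.5954, 0.2276, 0.1098]
ee_rot: [-3.138, 0.001, 2.603]
force: [-3.8, -5.1, 6.3]
gripper_width: 0.153
grasp_force: 40.7
```

Call:
servo_tool --motion '[[[0,0,-0.0014,0,0,-0.018],[0,0,-0.0029,0,0,-0.036],[0,0,-0.0043,0,0,-0.054],[0,0,-0.005,0,0,-0.062],[0,0,-0.0053,0,0,-0.066],[0,0,-0.0055,0,0,-0.069]]]'

```text
clock: 17.13
eef_pos: [0.5951, 0.2272, 0.1084]
ee_rot: [-3.138, 0.003, 2.168]
force: [-5.2, -5.2, 7.9]
gripper_width: 0.151
grasp_force: 40.7
```

```bash
python3 st.py
```

```text
all [-1.770e+00 -5.459e+01 -8.620e+00 -1.386e+01  4.700e-01 -2.140e+00
 -5.000e-02]
17.23 pos [0.5951 0.2273 0.1084] rpy [-1.7981e+02  1.4000e-01  1.2426e+02] q7 -0.411 eff7 [ 0.099 -0.042 -0.051] F [-5.  -4.7  7.9] Mz [ 0.049  0.029 -0.024] Mxy [-1.    1.09] w 0.156 gf 40.8
```

Call:
servo_tool --motion '[[[0,0,-0.0005,0,0,-0.006],[0,0,-0.001,0,0,-0.012],[0,0,-0.0013,0,0,-0.016],[0,0,-0.0015,0,0,-0.019],[0,0,-0.0018,0,0,-0.022]]]'

```text
clock: 17.65
eef_pos: [0.5949, 0.2272, 0.1079]
ee_rot: [-3.138, 0.003, 2.03]
force: [-5.4, -4.5, 7.9]
gripper_width: 0.154
grasp_force: 40.9
```

```bash
python3 st.py
```

```text
all [-1.770e+00 -5.441e+01 -8.100e+00 -1.406e+01  4.500e-01 -2.220e+00
 -5.000e-02]
17.75 pos [0.595  0.2272 0.1079] rpy [-1.7982e+02  1.6000e-01  1.1634e+02] q7 -0.524 eff7 [ 0.159 -0.028 -0.051] F [-5.  -4.8  7.8] Mz [ 0.023 -0.006 -0.058] Mxy [-1.01  1.15] w 0.156 gf 40.8
```

Call:
servo_tool --motion '[[[0,0,-0.0005,0,0,-0.006],[0,0,-0.001,0,0,-0.012],[0,0,-0.0013,0,0,-0.016],[0,0,-0.0015,0,0,-0.019],[0,0,-0.0018,0,0,-0.022]]]'

```text
clock: 18.17
eef_pos: [0.5948, 0.2272, 0.1075]
ee_rot: [-3.138, 0.003, 1.892]
force: [-5.0, -4.1, 9.1]
gripper_width: 0.152
grasp_force: 40.9
```

```bash
python3 st.py
```

```text
all [ -1.79 -54.2   -7.56 -14.24   0.43  -2.32  -0.07]
18.27 pos [0.5949 0.2272 0.1075] rpy [-179.83    0.18  108.42] q7 -0.635 eff7 [ 0.135 -0.044 -0.071] F [-5.4 -5.   8.5] Mz [ 0.02   0.053 -0.052] Mxy [-1.02  1.21] w 0.156 gf 40.9
```

Call:
servo_tool --motion '[[[0,0,-0.0005,0,0,-0.006],[0,0,-0.001,0,0,-0.012],[0,0,-0.0013,0,0,-0.016],[0,0,-0.0015,0,0,-0.019],[0,0,-0.0018,0,0,-0.022]]]'

```text
clock: 18.68
eef_pos: [0.5947, 0.2271, 0.1071]
ee_rot: [-3.139, 0.003, 1.754]
force: [-5.6, -4.8, 9.3]
gripper_width: 0.156
grasp_force: 41.0
```

```bash
python3 st.py
```

```text
all [ -1.8  -54.    -7.   -14.42   0.41  -2.41  -0.09]
18.78 pos [0.5947 0.2271 0.1071] rpy [-179.84    0.2   100.51] q7 -0.746 eff7 [ 0.113 -0.059 -0.086] F [-6.1 -5.   8.5] Mz [ 0.118  0.018 -0.003] Mxy [-1.01  1.28] w 0.153 gf 41.0
```

Call:
servo_tool --motion '[[[0,0,0,0,0,0],[0,0,0,0,0,0],[0,0,0.14,0,0,0],[0,0,0.26,0,0,0],[-0.1,0.1,0.26,0,0,0.019],[-0.2,0.2,0.26,0,0,0.038],[-0.3,0.3,0.26,0,0,0.057],[-0.4,0.4,0.26,0,0,0.076],[-0.512,0.458,0.26,0,0,0.095],[-0.512,0.458,0.26,0,0,0.114],[-0.512,0.458,0.26,0,0,0.133],[-0.512,0.458,0.26,0,0,0.15]]]' --fingers -0.2

```text
clock: 19.78
eef_pos: [0.468, 0.345, 0.1711]
ee_rot: [3.139, 0.0, 2.705]
force: [0.2, -0.0, 0.2]
gripper_width: 0.601
grasp_force: 0.0
```

Call:
servo_tool --motion '[[[0,0,0,0,0,0.22],[0,0,0,0,0,0.22],[0,0,0,0,0,0.22],[0,0,0,0,0,0.22],[0,0,0,0,0,0.22],[0,0,0,0,0,0.22],[0,0,0,0,0,0.22],[0,0,0,0,0,0.22],[0,0,0,0,0,0.22],[0,0,0,0,0,0.22],[0,0,0,0,0,0.22],[0,0,0,0,0,0.22]]]'

```text
clock: 20.78
eef_pos: [0.4686, 0.3441, 0.1706]
ee_rot: [3.141, 0.001, -2.201]
force: [0.0, 0.7, 0.2]
gripper_width: 0.6
grasp_force: 0.0
```

Call:
servo_tool --motion '[[[0,0,0,0,0,0.076],[0,0,0,0,0,0.076],[0,0,0,0,0,0.076],[0,0,0,0,0,0.076],[0,0,0,0,0,0.076],[0,0,0,0,0,0.076]]]'

```text
clock: 21.28
eef_pos: [0.4683, 0.3439, 0.1704]
ee_rot: [3.141, 0.001, -1.731]
force: [0.1, -0.3, -0.3]
gripper_width: 0.601
grasp_force: 0.0
```

```bash
python3 st.py
```

```text
all [ 7.000e-02 -5.196e+01 -1.498e+01 -1.024e+01  1.000e-02 -0.000e+00
 -2.000e-02]
21.38 pos [0.4684 0.3437 0.1705] rpy [-1.7998e+02  2.0000e-02 -9.9110e+01] q7 1.368 eff7 [ 0.158  0.017 -0.021] F [ 0.1 -0.3 -0.4] Mz [-0.042 -0.024 -0.01 ] Mxy [-0.   -0.03] w 0.599 gf 0.0
```

Call:
servo_tool --motion '[[[-0.003,0.005,-0.12,0,0,0],[-0.003,0.005,-0.25,0,0,0],[-0.003,0.005,-0.25,0,0,0],[-0.003,0.005,-0.25,0,0,0]]]'

```text
clock: 21.72
eef_pos: [0.4669, 0.344, 0.107]
ee_rot: [3.14, -0.003, -1.727]
force: [1.2, 0.1, 0.7]
gripper_width: 0.598
grasp_force: 0.0
```

Call:
servo_tool --motion '[[[0,0,0,0,0,0],[0,0,0,0,0,0],[0,0,0,0,0,0],[0,0,0,0,0,0],[0,0,0,0,0,0]]]' --fingers 1

```text
clock: 22.13
eef_pos: [0.4669, 0.3461, 0.1097]
ee_rot: [3.141, 0.002, -1.726]
force: [-3.4, -1.4, 7.5]
gripper_width: 0.157
grasp_force: 41.6
```

Call:
servo_tool --motion '[[[0,0,-0.0012,0,0,-0.015],[0,0,-0.0024,0,0,-0.03],[0,0,-0.0029,0,0,-0.036],[0,0,-0.0032,0,0,-0.04],[0,0,-0.0035,0,0,-0.044]]]'

```text
clock: 22.55
eef_pos: [0.4678, 0.3458, 0.1088]
ee_rot: [-3.141, 0.003, -2.004]
force: [-2.4, -1.3, 7.5]
gripper_width: 0.154
grasp_force: 41.6
```

```bash
python3 st.py
```

```text
all [ -0.08 -50.29 -12.86  -8.28   0.44  -0.27  -0.09]
22.65 pos [0.4678 0.3458 0.1088] rpy [-1.7995e+02  1.4000e-01 -1.1478e+02] q7 1.041 eff7 [ 0.264 -0.031 -0.087] F [-1.6 -1.   7.3] Mz [ 0.033 -0.013 -0.129] Mxy [-0.16  0.28] w 0.153 gf 41.6
```

Call:
servo_tool --motion '[[[0,0,-0.0005,0,0,-0.006],[0,0,-0.001,0,0,-0.012],[0,0,-0.0013,0,0,-0.016],[0,0,-0.0015,0,0,-0.019],[0,0,-0.0018,0,0,-0.022]]]'

```text
clock: 23.07
eef_pos: [0.4681, 0.3455, 0.1084]
ee_rot: [-3.14, 0.003, -2.142]
force: [-0.8, -1.7, 7.8]
gripper_width: 0.157
grasp_force: 41.7
```

```bash
python3 st.py
```

```text
all [ -0.49 -49.89 -12.78  -8.19   0.26  -0.43  -0.08]
23.17 pos [0.4681 0.3456 0.1084] rpy [-1.7993e+02  1.5000e-01 -1.2270e+02] q7 0.913 eff7 [ 0.176 -0.041 -0.077] F [-0.9 -1.6  7.8] Mz [ 0.044 -0.    -0.064] Mxy [-0.28  0.15] w 0.155 gf 41.7
```

Call:
servo_tool --motion '[[[0,0,-0.0004,0,0,-0.005],[0,0,-0.0007,0,0,-0.009],[0,0,-0.001,0,0,-0.0125],[0,0,-0.0012,0,0,-0.015],[0,0,-0.0013,0,0,-0.0167]]]'

```text
clock: 23.58
eef_pos: [0.4684, 0.3454, 0.108]
ee_rot: [-3.14, 0.003, -2.247]
force: [-0.2, -1.7, 8.7]
gripper_width: 0.151
grasp_force: 41.7
```

```bash
python3 st.py
```

```text
all [ -0.81 -49.58 -12.72  -8.17   0.13  -0.56  -0.07]
23.68 pos [0.4684 0.3454 0.1081] rpy [-1.7992e+02  1.6000e-01 -1.2871e+02] q7 0.817 eff7 [ 0.013 -0.068 -0.073] F [-0.1 -1.9  8.2] Mz [ 0.079  0.069 -0.037] Mxy [-0.34  0.08] w 0.153 gf 41.7
```

Call:
servo_tool --motion '[[[0,0,-0.0004,0,0,-0.005],[0,0,-0.0007,0,0,-0.009],[0,0,-0.001,0,0,-0.0125],[0,0,-0.0012,0,0,-0.015],[0,0,-0.0013,0,0,-0.0167]]]'

```text
clock: 24.1
eef_pos: [0.4687, 0.3452, 0.1077]
ee_rot: [-3.14, 0.003, -2.352]
force: [0.7, -2.7, 7.9]
gripper_width: 0.154
grasp_force: 41.8
```

```bash
python3 st.py
```

```text
all [-1.130e+00 -4.931e+01 -1.267e+01 -8.150e+00  2.000e-02 -7.000e-01
 -9.000e-02]
24.2 pos [0.4686 0.3451 0.1077] rpy [-1.7991e+02  1.6000e-01 -1.3473e+02] q7 0.72 eff7 [-0.007 -0.081 -0.088] F [ 0.2 -2.8  7.9] Mz [0.081 0.075 0.005] Mxy [-0.44  0.01] w 0.154 gf 41.8
```

Call:
servo_tool --motion '[[[0,0,0,0,0,0],[0,0,0,0,0,0],[0,0,0.14,0,0,0],[0,0,0.26,0,0,0],[0.02,-0.12,0.26,0,0,-0.019],[0.021,-0.25,0.26,0,0,-0.038],[0.021,-0.38,0.26,0,0,-0.057],[0.021,-0.494,0.26,0,0,-0.076],[0.021,-0.494,0.26,0,0,-0.0933],[0.021,-0.494,0.13,0,0,-0.0933],[0.021,-0.494,-0.004,0,0,-0.0933],[0.021,-0.494,-0.004,0,0,-0.0933]]]' --fingers -0.2

```text
clock: 25.2
eef_pos: [0.4706, 0.2182, 0.1005]
ee_rot: [-3.137, -0.007, -2.937]
force: [-0.7, -0.9, -0.4]
gripper_width: 0.606
grasp_force: 0.0
```

Call:
servo_tool --motion '[[[0,0,0,0,0,0],[0,0,0,0,0,0],[0,0,0,0,0,0],[0,0,0,0,0,0],[0,0,0,0,0,0]]]' --fingers 1

```text
clock: 25.62
eef_pos: [0.4736, 0.2215, 0.1065]
ee_rot: [-3.141, 0.003, -2.937]
force: [-0.8, -1.6, 8.0]
gripper_width: 0.154
grasp_force: 41.5
```

Call:
servo_tool --motion '[[[0,0,-0.0004,0,0,-0.005],[0,0,-0.0007,0,0,-0.009],[0,0,-0.001,0,0,-0.0125],[0,0,-0.0012,0,0,-0.015],[0,0,-0.0013,0,0,-0.0167]]]'

```text
clock: 26.03
eef_pos: [0.4736, 0.2214, 0.1062]
ee_rot: [-3.142, 0.003, -3.043]
force: [0.4, -2.0, 7.3]
gripper_width: 0.157
grasp_force: 41.6
```

```bash
python3 st.py
```

```text
all [-1.150e+00 -4.594e+01 -1.015e+01 -7.700e+00  3.000e-02 -7.900e-01
 -9.000e-02]
26.13 pos [0.4736 0.2214 0.1062] rpy [-1.7999e+02  1.6000e-01 -1.7430e+02] q7 0.171 eff7 [-0.008 -0.082 -0.087] F [-0.  -2.1  6.9] Mz [0.118 0.076 0.02 ] Mxy [-0.51  0.09] w 0.156 gf 41.6
```

Call:
servo_tool --motion '[[[0,0,0,0,0,0],[0,0,0,0,0,0],[0,0,0.14,0,0,0],[0.02,0.02,0.26,0,0,0],[0.13,0.14,0.26,0,0,0.0045],[0.24,0.27,0.26,0,0,0.0045],[0.35,0.39,0.26,0,0,0.0045],[0.462,0.513,0.26,0,0,0.0045],[0.462,0.513,0.26,0,0,0.0045],[0.462,0.513,0.13,0,0,0.0045],[0.462,0.513,0.006,0,0,0.0045],[0.462,0.513,0.006,0,0,0.0045]]]' --fingers -0.2

```text
clock: 27.13
eef_pos: [0.5854, 0.3463, 0.0997]
ee_rot: [-3.135, -0.008, -3.012]
force: [-0.6, -1.0, -1.4]
gripper_width: 0.599
grasp_force: 0.0
```

Call:
servo_tool --motion '[[[0,0,0,0,0,0],[0,0,0,0,0,0],[0,0,0,0,0,0],[0,0,0,0,0,0],[0,0,0,0,0,0]]]' --fingers 1

```text
clock: 27.55
eef_pos: [0.5891, 0.3497, 0.1085]
ee_rot: [3.141, 0.003, -3.014]
force: [-0.2, -2.9, 7.1]
gripper_width: 0.153
grasp_force: 41.3
```

Call:
servo_tool --motion '[[[0,0,-0.0004,0,0,-0.005],[0,0,-0.0007,0,0,-0.009],[0,0,-0.001,0,0,-0.0125],[0,0,-0.0012,0,0,-0.015],[0,0,-0.0013,0,0,-0.0167]]]'

```text
clock: 27.97
eef_pos: [0.5891, 0.3496, 0.1082]
ee_rot: [3.141, 0.003, -3.12]
force: [-1.6, -3.2, 7.0]
gripper_width: 0.155
grasp_force: 41.4
```

```bash
python3 st.py
```

```text
all [-1.500e+00 -5.719e+01 -1.212e+01 -1.129e+01  5.000e-02 -1.080e+00
 -6.000e-02]
28.07 pos [0.5891 0.3496 0.1082] rpy [ 1.7997e+02  1.5000e-01 -1.7872e+02] q7 0.333 eff7 [ 0.023 -0.059 -0.062] F [-1.1 -3.2  7.3] Mz [0.092 0.058 0.049] Mxy [-0.64  0.24] w 0.156 gf 41.4
```

Call:
servo_tool --motion '[[[0,0,-0.0005,0,0,-0.006],[0,0,-0.001,0,0,-0.012],[0,0,-0.0013,0,0,-0.016],[0,0,-0.0015,0,0,-0.019],[0,0,-0.0018,0,0,-0.022]]]'

```text
clock: 28.48
eef_pos: [0.5891, 0.3494, 0.1078]
ee_rot: [3.141, 0.003, 3.025]
force: [-0.4, -4.7, 8.2]
gripper_width: 0.154
grasp_force: 41.5
```

```bash
python3 st.py
```

```text
all [-1.680e+00 -5.691e+01 -1.178e+01 -1.152e+01  5.000e-02 -1.220e+00
 -1.100e-01]
28.58 pos [0.5891 0.3494 0.1078] rpy [1.7997e+02 1.5000e-01 1.7334e+02] q7 0.209 eff7 [ 0.114 -0.073 -0.106] F [-1.1 -3.9  7.8] Mz [ 0.081  0.004 -0.034] Mxy [-0.76  0.3 ] w 0.156 gf 41.5
```

Call:
servo_tool --motion '[[[0,0,-0.0006,0,0,-0.008],[0,0,-0.0012,0,0,-0.016],[0,0,-0.0018,0,0,-0.023],[0,0,-0.0023,0,0,-0.029],[0,0,-0.0027,0,0,-0.034],[0,0,-0.003,0,0,-0.0375]]]'

```text
clock: 29.08
eef_pos: [0.589, 0.3492, 0.1071]
ee_rot: [3.141, 0.003, 2.789]
force: [-0.7, -3.4, 8.8]
gripper_width: 0.154
grasp_force: 41.6
```

```bash
python3 st.py
```

```text
all [-1.910e+00 -5.653e+01 -1.118e+01 -1.196e+01  4.000e-02 -1.450e+00
 -1.300e-01]
29.18 pos [0.589  0.3491 0.1071] rpy [1.7997e+02 1.4000e-01 1.5984e+02] q7 -0.001 eff7 [ 0.025 -0.113 -0.132] F [-1.2 -3.9  8.8] Mz [0.156 0.045 0.038] Mxy [-0.9   0.36] w 0.153 gf 41.6
```

Call:
servo_tool --motion '[[[0,0,0,0,0,0],[0,0,0,0,0,0],[0,0,0.14,0,0,0],[-0.02,-0.02,0.26,0,0,0],[-0.13,-0.14,0.26,0,0,0.018],[-0.24,-0.27,0.26,0,0,0.036],[-0.35,-0.39,0.26,0,0,0.054],[-0.462,-0.513,0.26,0,0,0.0718],[-0.462,-0.513,0.26,0,0,0.0718],[-0.462,-0.513,0.13,0,0,0.0718],[-0.462,-0.513,0,0,0,0.0718],[-0.462,-0.513,0,0,0,0.0718]]]' --fingers -0.2

```text
clock: 30.18
eef_pos: [0.4709, 0.219, 0.1005]
ee_rot: [-3.138, -0.006, -3.042]
force: [-0.2, -1.3, 0.2]
gripper_width: 0.601
grasp_force: 0.0
```

Call:
servo_tool --motion '[[[0,0,0,0,0,0],[0,0,0,0,0,0],[0,0,0,0,0,0],[0,0,0,0,0,0],[0,0,0,0,0,0]]]' --fingers 1

```text
clock: 30.6
eef_pos: [0.4737, 0.2214, 0.1062]
ee_rot: [-3.141, 0.003, -3.042]
force: [0.0, -3.0, 7.6]
gripper_width: 0.155
grasp_force: 41.4
```

Call:
servo_tool --motion '[[[0,0,-0.0006,0,0,-0.008],[0,0,-0.0012,0,0,-0.016],[0,0,-0.0018,0,0,-0.023],[0,0,-0.0023,0,0,-0.029],[0,0,-0.0027,0,0,-0.034],[0,0,-0.003,0,0,-0.0375]]]'

```text
clock: 31.1
eef_pos: [0.4737, 0.2213, 0.1055]
ee_rot: [3.141, 0.003, 3.005]
force: [-0.2, -3.2, 7.3]
gripper_width: 0.157
grasp_force: 41.5
```

```bash
python3 st.py
```

```text
all [-1.310e+00 -4.585e+01 -9.610e+00 -7.870e+00 -1.000e-02 -9.200e-01
 -1.700e-01]
31.2 pos [0.4737 0.2213 0.1055] rpy [1.7999e+02 1.7000e-01 1.7222e+02] q7 -0.036 eff7 [-0.016 -0.15  -0.168] F [-0.4 -3.4  7. ] Mz [0.198 0.073 0.068] Mxy [-0.59  0.13] w 0.155 gf 41.4
```

Call:
servo_tool --motion '[[[0,0,-0.0005,0,0,-0.006],[0,0,-0.001,0,0,-0.012],[0,0,-0.0013,0,0,-0.016],[0,0,-0.0015,0,0,-0.019],[0,0,-0.0018,0,0,-0.022]]]'

```text
clock: 31.62
eef_pos: [0.4736, 0.2212, 0.105]
ee_rot: [3.141, 0.003, 2.867]
force: [-0.5, -3.2, 9.2]
gripper_width: 0.155
grasp_force: 41.6
```

```bash
python3 st.py
```

```text
all [ -1.38 -45.57  -9.21  -7.95  -0.    -0.99  -0.16]
31.72 pos [0.4737 0.2213 0.105 ] rpy [1.7997e+02 1.7000e-01 1.6430e+02] q7 -0.155 eff7 [ 0.007 -0.124 -0.158] F [-0.8 -3.   8.7] Mz [0.208 0.035 0.093] Mxy [-0.65  0.11] w 0.152 gf 41.5
```

Call:
servo_tool --motion '[[[0,0,0,0,0,0],[0,0,0,0,0,0],[0,0,0.14,0,0,0],[0.02,0.02,0.26,0,0,0],[0.13,0.14,0.26,0,0,-0.0124],[0.24,0.27,0.26,0,0,-0.0124],[0.35,0.39,0.26,0,0,-0.0124],[0.462,0.513,0.26,0,0,-0.0124],[0.462,0.513,0.26,0,0,-0.0124],[0.462,0.513,0.13,0,0,-0.0124],[0.462,0.513,0.005,0,0,-0.0124],[0.462,0.513,0.005,0,0,-0.0124]]]' --fingers -0.2

```text
clock: 32.72
eef_pos: [0.5852, 0.3464, 0.0982]
ee_rot: [-3.132, -0.005, 2.792]
force: [-1.3, -1.3, -0.9]
gripper_width: 0.602
grasp_force: 0.0
```

Call:
servo_tool --motion '[[[0,0,0,0,0,0],[0,0,0,0,0,0],[0,0,0,0,0,0],[0,0,0,0,0,0],[0,0,0,0,0,0]]]' --fingers 1

```text
clock: 33.13
eef_pos: [0.5884, 0.3493, 0.107]
ee_rot: [3.141, 0.001, 2.79]
force: [-2.8, -3.3, 5.8]
gripper_width: 0.156
grasp_force: 40.7
```

Call:
servo_tool --motion '[[[0,0,-0.0006,0,0,-0.008],[0,0,-0.0012,0,0,-0.016],[0,0,-0.0018,0,0,-0.023],[0,0,-0.0023,0,0,-0.029],[0,0,-0.0027,0,0,-0.034],[0,0,-0.003,0,0,-0.0375]]]'

```text
clock: 33.63
eef_pos: [0.5884, 0.3492, 0.1063]
ee_rot: [3.141, 0.002, 2.553]
force: [-2.7, -4.3, 6.9]
gripper_width: 0.156
grasp_force: 40.9
```

```bash
python3 st.py
```

```text
all [ -1.3  -57.78 -10.39 -13.1    0.32  -1.52  -0.17]
33.73 pos [0.5884 0.3492 0.1063] rpy [1.7997e+02 9.0000e-02 1.4634e+02] q7 -0.211 eff7 [-0.03  -0.149 -0.167] F [-2.5 -4.2  6.8] Mz [0.154 0.074 0.054] Mxy [-0.85  0.61] w 0.155 gf 40.8
```

Call:
servo_tool --motion '[[[0,0,-0.0004,0,0,-0.005],[0,0,-0.0007,0,0,-0.009],[0,0,-0.001,0,0,-0.0125],[0,0,-0.0012,0,0,-0.015],[0,0,-0.0013,0,0,-0.0167]]]'

```text
clock: 34.15
eef_pos: [0.5884, 0.3491, 0.106]
ee_rot: [3.141, 0.002, 2.449]
force: [-2.4, -5.0, 6.7]
gripper_width: 0.155
grasp_force: 40.9
```

```bash
python3 st.py
```

```text
all [ -1.26 -57.59 -10.06 -13.3    0.26  -1.59  -0.19]
34.25 pos [0.5884 0.3491 0.106 ] rpy [1.7997e+02 9.0000e-02 1.4035e+02] q7 -0.302 eff7 [-0.131 -0.179 -0.186] F [-2.8 -4.4  7.4] Mz [0.217 0.138 0.103] Mxy [-0.86  0.68] w 0.161 gf 40.9
```

Call:
servo_tool --motion '[[[0,0,-0.0004,0,0,-0.005],[0,0,-0.0007,0,0,-0.009],[0,0,-0.001,0,0,-0.0125],[0,0,-0.0012,0,0,-0.015],[0,0,-0.0013,0,0,-0.0167]]]'

```text
clock: 34.67
eef_pos: [0.5883, 0.3491, 0.1057]
ee_rot: [3.141, 0.002, 2.344]
force: [-3.2, -4.3, 8.1]
gripper_width: 0.152
grasp_force: 41.0
```

```bash
python3 st.py
```

```text
all [ -1.27 -57.49  -9.72 -13.46   0.24  -1.65  -0.2 ]
34.77 pos [0.5883 0.3491 0.1056] rpy [1.7997e+02 9.0000e-02 1.3435e+02] q7 -0.393 eff7 [-0.136 -0.191 -0.198] F [-2.8 -4.5  7.8] Mz [0.222 0.146 0.184] Mxy [-0.91  0.65] w 0.153 gf 40.9
```

Call:
servo_tool --motion '[[[0,0,-0.0004,0,0,-0.005],[0,0,-0.0007,0,0,-0.009],[0,0,-0.001,0,0,-0.0125],[0,0,-0.0012,0,0,-0.015],[0,0,-0.0013,0,0,-0.0167]]]'

```text
clock: 35.18
eef_pos: [0.5883, 0.349, 0.1053]
ee_rot: [3.141, 0.002, 2.24]
force: [-3.2, -3.9, 8.0]
gripper_width: 0.16
grasp_force: 41.0
```

```bash
python3 st.py
```

```text
all [ -1.28 -57.38  -9.36 -13.63   0.22  -1.72  -0.21]
35.28 pos [0.5883 0.349  0.1054] rpy [1.7997e+02 9.0000e-02 1.2834e+02] q7 -0.483 eff7 [-0.159 -0.2   -0.207] F [-3.2 -4.1  8.1] Mz [0.239 0.175 0.155] Mxy [-0.93  0.68] w 0.154 gf 41.0
```

Call:
servo_tool --motion '[[[0,0,-0.0006,0,0,-0.008],[0,0,-0.0011,0,0,-0.014],[0,0,-0.0015,0,0,-0.019],[0,0,-0.0018,0,0,-0.0222]]]'

```text
clock: 35.62
eef_pos: [0.5882, 0.349, 0.105]
ee_rot: [3.141, 0.002, 2.1]
force: [-3.8, -4.7, 9.5]
gripper_width: 0.156
grasp_force: 41.3
```

```bash
python3 st.py
```

```text
all [ -1.38 -56.92  -8.83 -13.81   0.24  -1.87  -0.24]
35.72 pos [0.5882 0.349  0.105 ] rpy [1.7996e+02 9.0000e-02 1.2034e+02] q7 -0.602 eff7 [-0.194 -0.233 -0.236] F [-3.8 -4.4  8.5] Mz [0.282 0.144 0.105] Mxy [-1.05  0.76] w 0.153 gf 41.1
```

Call:
servo_tool --motion '[[[0,0,0,0,0,0],[0,0,0,0,0,0],[0,0,0.14,0,0,0],[-0.02,-0.02,0.26,0,0,0.018],[-0.13,-0.14,0.26,0,0,0.037],[-0.24,-0.27,0.26,0,0,0.056],[-0.35,-0.39,0.26,0,0,0.075],[-0.462,-0.513,0.26,0,0,0.094],[-0.462,-0.513,0.26,0,0,0.113],[-0.462,-0.513,0.13,0,0,0.1221],[-0.462,-0.513,0.004,0,0,0.1221],[-0.462,-0.513,0.004,0,0,0.1221]]]' --fingers -0.2

```text
clock: 36.72
eef_pos: [0.471, 0.2192, 0.0997]
ee_rot: [-3.137, -0.004, 2.867]
force: [-1.1, -0.6, -0.4]
gripper_width: 0.605
grasp_force: 0.0
```

Call:
servo_tool --motion '[[[0,0,0,0,0,0],[0,0,0,0,0,0],[0,0,0,0,0,0],[0,0,0,0,0,0],[0,0,0,0,0,0]]]' --fingers 1

```text
clock: 37.13
eef_pos: [0.4733, 0.2213, 0.105]
ee_rot: [3.141, 0.002, 2.867]
force: [-0.2, -2.5, 6.3]
gripper_width: 0.155
grasp_force: 41.0
```

Call:
servo_tool --motion '[[[0,0,-0.0004,0,0,-0.005],[0,0,-0.0007,0,0,-0.009],[0,0,-0.001,0,0,-0.0125],[0,0,-0.0012,0,0,-0.015],[0,0,-0.0013,0,0,-0.0167]]]'

```text
clock: 37.55
eef_pos: [0.4733, 0.2213, 0.1048]
ee_rot: [3.141, 0.003, 2.763]
force: [-1.7, -1.9, 6.5]
gripper_width: 0.155
grasp_force: 41.1
```

```bash
python3 st.py
```

```text
all [ -0.79 -46.25  -8.66  -8.52   0.11  -0.92  -0.2 ]
37.65 pos [0.4733 0.2213 0.1048] rpy [1.7997e+02 1.4000e-01 1.5830e+02] q7 -0.245 eff7 [-0.174 -0.196 -0.204] F [-1.7 -2.5  6.5] Mz [0.251 0.139 0.091] Mxy [-0.6   0.33] w 0.157 gf 41.0
```

Call:
servo_tool --motion '[[[0,0,-0.0005,0,0,-0.006],[0,0,-0.001,0,0,-0.012],[0,0,-0.0013,0,0,-0.016],[0,0,-0.0015,0,0,-0.019],[0,0,-0.0018,0,0,-0.022]]]'

```text
clock: 38.07
eef_pos: [0.4733, 0.2213, 0.1045]
ee_rot: [3.141, 0.003, 2.624]
force: [-1.9, -2.7, 8.0]
gripper_width: 0.156
grasp_force: 41.5
```

```bash
python3 st.py
```

```text
all [ -0.93 -45.58  -8.13  -8.56   0.16  -1.03  -0.22]
38.17 pos [0.4733 0.2213 0.1045] rpy [1.7995e+02 1.5000e-01 1.5037e+02] q7 -0.362 eff7 [-0.129 -0.197 -0.221] F [-1.9 -3.   8.6] Mz [0.313 0.151 0.127] Mxy [-0.63  0.4 ] w 0.156 gf 41.2
```

Call:
servo_tool --motion '[[[0,0,-0.0005,0,0,-0.006],[0,0,-0.001,0,0,-0.012],[0,0,-0.0013,0,0,-0.016],[0,0,-0.0015,0,0,-0.019],[0,0,-0.0018,0,0,-0.022]]]'

```text
clock: 38.58
eef_pos: [0.4733, 0.2213, 0.1042]
ee_rot: [3.14, 0.003, 2.487]
force: [-2.3, -3.9, 11.7]
gripper_width: 0.153
grasp_force: 42.0
```

```bash
python3 st.py
```

```text
all [ -0.98 -44.64  -7.51  -8.67   0.12  -1.19  -0.32]
38.68 pos [0.4732 0.2213 0.1042] rpy [1.7993e+02 1.5000e-01 1.4248e+02] q7 -0.477 eff7 [-0.186 -0.308 -0.317] F [-1.9 -3.7 10.9] Mz [0.381 0.251 0.218] Mxy [-0.75  0.48] w 0.159 gf 41.6
```

Call:
servo_tool --motion '[[[0,0,-0.0004,0,0,-0.005],[0,0,-0.0007,0,0,-0.009],[0,0,-0.001,0,0,-0.0125],[0,0,-0.0012,0,0,-0.015],[0,0,-0.0013,0,0,-0.0167]]]'

```text
clock: 39.1
eef_pos: [0.4732, 0.2213, 0.1041]
ee_rot: [3.14, 0.003, 2.382]
force: [-1.9, -3.6, 13.5]
gripper_width: 0.158
grasp_force: 42.3
```

```bash
python3 st.py
```

```text
all [ -1.08 -43.9   -7.1   -8.68   0.18  -1.29  -0.24]
39.2 pos [0.4733 0.2212 0.1041] rpy [1.7991e+02 1.5000e-01 1.3647e+02] q7 -0.563 eff7 [-0.434 -0.287 -0.242] F [-2.4 -3.4 13. ] Mz [0.424 0.22  0.208] Mxy [-0.76  0.52] w 0.155 gf 41.8
```

Call:
servo_tool --motion '[[[0,0,0,0,0,0],[0,0,0,0,0,0],[0,0,0.14,0,0,0],[0.02,0.02,0.26,0,0,0],[0.13,0.14,0.26,0,0,-0.015],[0.24,0.27,0.26,0,0,-0.03],[0.35,0.39,0.26,0,0,-0.0448],[0.462,0.513,0.26,0,0,-0.0448],[0.462,0.513,0.26,0,0,-0.0448],[0.462,0.513,0.13,0,0,-0.0448],[0.462,0.513,0.005,0,0,-0.0448],[0.462,0.513,0.005,0,0,-0.0448]]]' --fingers -0.2

```text
clock: 40.2
eef_pos: [0.5851, 0.3465, 0.097]
ee_rot: [-3.131, 0.002, 2.101]
force: [-0.5, -1.9, -0.3]
gripper_width: 0.599
grasp_force: 0.0
```

Call:
servo_tool --motion '[[[0,0,0,0,0,0],[0,0,0,0,0,0],[0,0,0,0,0,0],[0,0,0,0,0,0],[0,0,0,0,0,0]]]' --fingers 1 --squeeze 60

```text
clock: 40.62
eef_pos: [0.5876, 0.3499, 0.1056]
ee_rot: [3.141, -0.0, 2.1]
force: [-4.0, -2.3, 6.2]
gripper_width: 0.149
grasp_force: 59.9
```

Call:
servo_tool --motion '[[[0,0,-0.0004,0,0,-0.005],[0,0,-0.0007,0,0,-0.009],[0,0,-0.001,0,0,-0.0125],[0,0,-0.0012,0,0,-0.015],[0,0,-0.0013,0,0,-0.0167]]]'

```text
clock: 41.03
eef_pos: [0.5877, 0.3499, 0.1054]
ee_rot: [3.141, -0.0, 1.996]
force: [-3.7, -4.0, 6.8]
gripper_width: 0.153
grasp_force: 60.2
```

```bash
python3 st.py
```

```text
all [ 5.000e-02 -5.837e+01 -7.700e+00 -1.421e+01  4.900e-01 -1.320e+00
 -3.100e-01]
41.13 pos [0.5877 0.3499 0.1054] rpy [ 1.7995e+02 -1.0000e-02  1.1435e+02] q7 -0.694 eff7 [-0.276 -0.313 -0.314] F [-3.8 -2.9  6.3] Mz [0.337 0.256 0.238] Mxy [-0.57  0.89] w 0.15 gf 60.1
```

Call:
servo_tool --motion '[[[0,0,-0.0003,0,0,-0.004],[0,0,-0.0006,0,0,-0.008],[0,0,-0.0009,0,0,-0.0115],[0,0,-0.0011,0,0,-0.0139]]]'

```text
clock: 41.47
eef_pos: [0.5877, 0.3499, 0.1053]
ee_rot: [3.141, -0.0, 1.908]
force: [-3.9, -2.9, 6.8]
gripper_width: 0.152
grasp_force: 60.3
```

```bash
python3 st.py
```

```text
all [-5.000e-02 -5.800e+01 -7.370e+00 -1.421e+01  5.100e-01 -1.390e+00
 -2.800e-01]
41.57 pos [0.5878 0.3499 0.1053] rpy [ 1.7994e+02 -1.0000e-02  1.0933e+02] q7 -0.768 eff7 [-0.346 -0.293 -0.278] F [-4.5 -2.7  7.1] Mz [0.421 0.269 0.192] Mxy [-0.59  0.89] w 0.149 gf 60.1
```

Call:
servo_tool --motion '[[[0,0,0,0,0,0],[0,0,0,0,0,0],[0,0,0.14,0,0,0],[0.01,-0.02,0.26,0,0,0],[0.026,-0.13,0.26,0,0,-0.015],[0.026,-0.25,0.26,0,0,-0.0246],[0.026,-0.37,0.26,0,0,-0.0246],[0.026,-0.487,0.26,0,0,-0.0246],[0.026,-0.487,0.26,0,0,-0.0246],[0.026,-0.487,0.13,0,0,-0.0246],[0.026,-0.487,0.012,0,0,-0.0246],[0.026,-0.487,0.012,0,0,-0.0246]]]' --fingers -0.2

```text
clock: 42.57
eef_pos: [0.5923, 0.2255, 0.101]
ee_rot: [-3.134, 0.003, 1.753]
force: [-0.9, -1.5, -1.4]
gripper_width: 0.595
grasp_force: 0.0
```

Call:
servo_tool --motion '[[[0,0,0,0,0,0],[0,0,0,0,0,0],[0,0,0,0,0,0],[0,0,0,0,0,0],[0,0,0,0,0,0]]]' --fingers 1

```text
clock: 42.98
eef_pos: [0.5944, 0.2288, 0.1076]
ee_rot: [3.141, -0.001, 1.753]
force: [-5.1, -1.0, 6.2]
gripper_width: 0.153
grasp_force: 60.3
```

Call:
servo_tool --motion '[[[0,0,-0.0012,0,0,-0.015],[0,0,-0.0024,0,0,-0.03],[0,0,-0.0034,0,0,-0.042],[0,0,-0.004,0,0,-0.05],[0,0,-0.0044,0,0,-0.055]]]'

```text
clock: 43.4
eef_pos: [0.5947, 0.2288, 0.1065]
ee_rot: [3.14, -0.001, 1.406]
force: [-3.8, -1.0, 7.0]
gripper_width: 0.155
grasp_force: 60.4
```

```bash
python3 st.py
```

```text
all [  0.23 -54.89  -4.99 -12.8    0.55  -0.88  -0.11]
43.5 pos [0.5947 0.2288 0.1065] rpy [ 1.7992e+02 -7.0000e-02  8.0620e+01] q7 -1.076 eff7 [ 0.132 -0.062 -0.108] F [-3.6 -0.6  6.2] Mz [-0.012 -0.036 -0.049] Mxy [-0.13  0.78] w 0.149 gf 60.3
```

Call:
servo_tool --motion '[[[0,0,-0.0005,0,0,-0.006],[0,0,-0.001,0,0,-0.012],[0,0,-0.0013,0,0,-0.016],[0,0,-0.0015,0,0,-0.019],[0,0,-0.0018,0,0,-0.022]]]'

```text
clock: 43.92
eef_pos: [0.5948, 0.2288, 0.1061]
ee_rot: [3.14, -0.002, 1.269]
force: [-2.8, -0.1, 6.4]
gripper_width: 0.149
grasp_force: 60.4
```

```bash
python3 st.py
```

```text
all [ 2.300e-01 -5.480e+01 -4.550e+00 -1.278e+01  5.100e-01 -8.600e-01
 -3.000e-02]
44.02 pos [0.5948 0.2288 0.1061] rpy [ 1.7993e+02 -9.0000e-02  7.2720e+01] q7 -1.184 eff7 [ 0.154 -0.022 -0.032] F [-3.1 -0.7  6. ] Mz [ 0.017  0.012 -0.026] Mxy [-0.16  0.73] w 0.148 gf 60.4
```

Call:
servo_tool --motion '[[[0,0,-0.0006,0,0,-0.008],[0,0,-0.0012,0,0,-0.015],[0,0,-0.0016,0,0,-0.02],[0,0,-0.002,0,0,-0.0245],[0,0,-0.0022,0,0,-0.028]]]'

```text
clock: 44.43
eef_pos: [0.5949, 0.2288, 0.1057]
ee_rot: [3.14, -0.002, 1.093]
force: [-3.6, -1.2, 7.7]
gripper_width: 0.147
grasp_force: 60.6
```

```bash
python3 st.py
```

```text
all [  0.12 -54.1   -3.87 -12.74   0.36  -0.99  -0.15]
44.53 pos [0.5949 0.2288 0.1057] rpy [ 1.7993e+02 -1.0000e-01  6.2660e+01] q7 -1.319 eff7 [-0.017 -0.131 -0.147] F [-3.3 -1.1  7.4] Mz [0.22  0.083 0.03 ] Mxy [-0.2   0.76] w 0.149 gf 60.6
```

Call:
servo_tool --motion '[[[0,0,-0.0006,0,0,-0.008],[0,0,-0.0012,0,0,-0.015],[0,0,-0.0016,0,0,-0.02],[0,0,-0.002,0,0,-0.0245],[0,0,-0.0022,0,0,-0.028]]]'

```text
clock: 44.95
eef_pos: [0.595, 0.2287, 0.1054]
ee_rot: [3.14, -0.002, 0.918]
force: [-2.9, -1.7, 10.1]
gripper_width: 0.146
grasp_force: 60.9
```

```bash
python3 st.py
```

```text
all [ 1.000e-02 -5.312e+01 -3.210e+00 -1.269e+01  2.400e-01 -1.160e+00
 -2.300e-01]
45.05 pos [0.5951 0.2287 0.1054] rpy [ 1.7993e+02 -1.2000e-01  5.2590e+01] q7 -1.452 eff7 [-0.19  -0.222 -0.23 ] F [-3.3 -1.4  9.6] Mz [0.302 0.197 0.131] Mxy [-0.27  0.81] w 0.153 gf 60.8
```

Call:
servo_tool --motion '[[[0,0,-0.0005,0,0,-0.006],[0,0,-0.0009,0,0,-0.0115],[0,0,-0.0013,0,0,-0.016],[0,0,-0.0015,0,0,-0.0194]]]'

```text
clock: 45.38
eef_pos: [0.5951, 0.2286, 0.1053]
ee_rot: [3.14, -0.002, 0.796]
force: [-3.5, -3.1, 11.0]
gripper_width: 0.146
grasp_force: 61.2
```

```bash
python3 st.py
```

```text
all [-5.000e-02 -5.237e+01 -2.750e+00 -1.266e+01  1.300e-01 -1.290e+00
 -3.100e-01]
45.48 pos [0.5952 0.2286 0.1053] rpy [ 1.7993e+02 -1.3000e-01  4.5630e+01] q7 -1.543 eff7 [-0.297 -0.323 -0.312] F [-3.9 -2.1 10.6] Mz [0.467 0.263 0.273] Mxy [-0.39  0.87] w 0.152 gf 61.0
```

Call:
servo_tool --motion '[[[0,0,0,0,0,0],[0,0,0,0,0,0],[0,0,0.14,0,0,0],[-0.02,0.02,0.27,0,0,0.019],[-0.15,0.13,0.27,0,0,0.038],[-0.27,0.25,0.27,0,0,0.057],[-0.4,0.36,0.27,0,0,0.076],[-0.513,0.46,0.27,0,0,0.095],[-0.513,0.46,0.27,0,0,0.114],[-0.513,0.46,0.27,0,0,0.133],[-0.513,0.46,0.27,0,0,0.152],[-0.513,0.46,0.27,0,0,0.17]]]' --fingers -0.2

```text
clock: 46.48
eef_pos: [0.4668, 0.3434, 0.1704]
ee_rot: [3.14, -0.0, 1.87]
force: [-0.3, 0.3, -0.5]
gripper_width: 0.597
grasp_force: 0.0
```

Call:
servo_tool --motion '[[[0,0,0,0,0,0.22],[0,0,0,0,0,0.22],[0,0,0,0,0,0.22],[0,0,0,0,0,0.22],[0,0,0,0,0,0.22],[0,0,0,0,0,0.22],[0,0,0,0,0,0.22],[0,0,0,0,0,0.22],[0,0,0,0,0,0.22],[0,0,0,0,0,0.22],[0,0,0,0,0,0.22],[0,0,0,0,0,0.22]]]'

```text
clock: 47.48
eef_pos: [0.467, 0.3429, 0.1699]
ee_rot: [3.141, 0.0, -3.035]
force: [0.8, -0.1, -0.4]
gripper_width: 0.6
grasp_force: 0.0
```

Call:
servo_tool --motion '[[[0,0,0,0,0,0.019],[0,0,0,0,0,0.038],[0,0,0,0,0,0.057],[0,0,0,0,0,0.076],[0,0,0,0,0,0.095],[0,0,-0.13,0,0,0.109],[0,0,-0.256,0,0,0.109],[0,0,-0.256,0,0,0.109]]]'

```text
clock: 48.15
eef_pos: [0.4653, 0.3392, 0.1008]
ee_rot: [-3.14, -0.009, -2.356]
force: [0.7, -0.6, -0.9]
gripper_width: 0.601
grasp_force: 0.0
```

```bash
python3 st.py
```

```text
all [ 3.600e-01 -5.108e+01 -1.296e+01 -7.940e+00  5.000e-02  7.000e-02
 -5.000e-02]
48.25 pos [0.4662 0.3426 0.1057] rpy [ 1.7998e+02 -9.0000e-02 -1.3492e+02] q7 0.701 eff7 [-0.264 -0.144 -0.054] F [ 0.4 -0.2  0.5] Mz [-0.026 -0.026 -0.001] Mxy [-0.01 -0.01] w 0.602 gf 0.0
```

Call:
servo_tool --motion '[[[0,0,0,0,0,0],[0,0,0,0,0,0],[0,0,0,0,0,0],[0,0,0,0,0,0],[0,0,0,0,0,0]]]' --fingers 1

```text
clock: 48.67
eef_pos: [0.4672, 0.3436, 0.1077]
ee_rot: [-3.141, 0.003, -2.353]
force: [0.6, -0.6, 5.4]
gripper_width: 0.147
grasp_force: 61.4
```

Call:
servo_tool --motion '[[[0,0,-0.0012,0,0,-0.015],[0,0,-0.0026,0,0,-0.032],[0,0,-0.004,0,0,-0.05],[0,0,-0.0052,0,0,-0.065],[0,0,-0.006,0,0,-0.075],[0,0,-0.0066,0,0,-0.083]]]'

```text
clock: 49.17
eef_pos: [0.4675, 0.3431, 0.106]
ee_rot: [3.142, 0.003, -2.878]
force: [1.5, -1.3, 5.7]
gripper_width: 0.152
grasp_force: 61.5
```

```bash
python3 st.py
```

```text
all [ -1.1  -50.23 -12.12  -8.37  -0.07  -0.6   -0.26]
49.27 pos [0.4675 0.3431 0.1061] rpy [-179.99    0.18 -164.8 ] q7 0.224 eff7 [ 0.409 -0.086 -0.256] F [ 0.1 -1.5  6. ] Mz [ 0.094 -0.073 -0.057] Mxy [-0.35 -0.07] w 0.151 gf 61.4
```

Call:
servo_tool --motion '[[[0,0,-0.0006,0,0,-0.008],[0,0,-0.0012,0,0,-0.016],[0,0,-0.0018,0,0,-0.023],[0,0,-0.0023,0,0,-0.029],[0,0,-0.0026,0,0,-0.033]]]'

```text
clock: 49.68
eef_pos: [0.4675, 0.3429, 0.1054]
ee_rot: [3.141, 0.003, -3.084]
force: [-0.1, -2.2, 7.8]
gripper_width: 0.151
grasp_force: 61.6
```

```bash
python3 st.py
```

```text
all [ -1.33 -49.77 -11.7   -8.58  -0.06  -0.76  -0.1 ]
49.78 pos [0.4675 0.3429 0.1054] rpy [ 1.7999e+02  1.7000e-01 -1.7664e+02] q7 0.038 eff7 [ 0.118 -0.074 -0.099] F [ 0.  -2.3  6.9] Mz [ 0.062 -0.051 -0.081] Mxy [-0.47 -0.1 ] w 0.147 gf 61.6
```

B is still nearly free at 78°, so I'll go on in 10° steps.

Call:
servo_tool --motion '[[[0,0,-0.0006,0,0,-0.008],[0,0,-0.0012,0,0,-0.015],[0,0,-0.0016,0,0,-0.02],[0,0,-0.002,0,0,-0.0245],[0,0,-0.0022,0,0,-0.028]]]'

```text
clock: 50.2
eef_pos: [0.4675, 0.3427, 0.1051]
ee_rot: [3.141, 0.003, 3.024]
force: [-0.4, -2.9, 8.6]
gripper_width: 0.151
grasp_force: 62.0
```

```bash
python3 st.py
```

```text
all [ -1.53 -48.79 -11.11  -8.84  -0.07  -1.03  -0.19]
50.3 pos [0.4675 0.3427 0.1051] rpy [179.98   0.19 173.31] q7 -0.118 eff7 [-0.027 -0.162 -0.187] F [ 0.3 -3.2  9.2] Mz [ 0.251  0.128 -0.016] Mxy [-0.69 -0.05] w 0.152 gf 61.9
```

Call:
servo_tool --motion '[[[0,0,-0.0006,0,0,-0.008],[0,0,-0.0012,0,0,-0.015],[0,0,-0.0016,0,0,-0.02],[0,0,-0.002,0,0,-0.0245],[0,0,-0.0022,0,0,-0.028]]]'

```text
clock: 50.72
eef_pos: [0.4675, 0.3426, 0.1048]
ee_rot: [3.141, 0.004, 2.849]
force: [-0.2, -3.9, 12.2]
gripper_width: 0.15
grasp_force: 62.4
```

```bash
python3 st.py
```

```text
all [-1.830e+00 -4.762e+01 -1.049e+01 -9.040e+00  2.000e-02 -1.320e+00
 -1.700e-01]
50.82 pos [0.4675 0.3425 0.1048] rpy [179.97   0.2  163.24] q7 -0.272 eff7 [-0.21  -0.161 -0.167] F [-0.1 -4.3 11.5] Mz [0.365 0.13  0.1  ] Mxy [-0.88  0.05] w 0.154 gf 62.3
```

Call:
servo_tool --motion '[[[0,0,-0.0005,0,0,-0.006],[0,0,-0.0009,0,0,-0.0115],[0,0,-0.0012,0,0,-0.015],[0,0,-0.0013,0,0,-0.0167]]]'

```text
clock: 51.15
eef_pos: [0.4675, 0.3424, 0.1047]
ee_rot: [3.141, 0.004, 2.744]
force: [-0.1, -4.4, 13.5]
gripper_width: 0.147
grasp_force: 62.6
```

```bash
python3 st.py
```

```text
all [ -1.84 -46.8  -10.03  -9.27  -0.05  -1.51  -0.28]
51.25 pos [0.4674 0.3424 0.1046] rpy [179.96   0.21 157.27] q7 -0.363 eff7 [-0.3   -0.292 -0.276] F [-0.9 -4.8 13.1] Mz [0.322 0.274 0.206] Mxy [-0.97  0.11] w 0.151 gf 62.5
```

Call:
servo_tool --motion '[[[0,0,0,0,0,0],[0,0,0,0,0,0],[0,0,0.14,0,0,0],[0.02,-0.02,0.26,0,0,0],[0.026,-0.13,0.26,0,0,-0.019],[0.026,-0.25,0.26,0,0,-0.038],[0.026,-0.37,0.26,0,0,-0.0578],[0.026,-0.486,0.26,0,0,-0.0578],[0.026,-0.486,0.26,0,0,-0.0578],[0.026,-0.486,0.13,0,0,-0.0578],[0.026,-0.486,0.004,0,0,-0.0578],[0.026,-0.486,0.004,0,0,-0.0578]]]' --fingers -0.2

```text
clock: 52.25
eef_pos: [0.4707, 0.2192, 0.0992]
ee_rot: [-3.134, -0.002, 2.382]
force: [-0.2, -1.3, 0.1]
gripper_width: 0.599
grasp_force: 0.0
```

Call:
servo_tool --motion '[[[0,0,0,0,0,0],[0,0,0,0,0,0],[0,0,0,0,0,0],[0,0,0,0,0,0],[0,0,0,0,0,0]]]' --fingers 1

```text
clock: 52.67
eef_pos: [0.4728, 0.2216, 0.1048]
ee_rot: [3.14, 0.001, 2.383]
force: [-2.6, -0.4, 6.8]
gripper_width: 0.147
grasp_force: 59.8
```

Call:
servo_tool --motion '[[[0,0,-0.0003,0,0,-0.004],[0,0,-0.0006,0,0,-0.008],[0,0,-0.0009,0,0,-0.0115]]]'

```text
clock: 52.92
eef_pos: [0.4728, 0.2217, 0.1048]
ee_rot: [3.14, 0.001, 2.311]
force: [-2.5, -2.6, 7.3]
gripper_width: 0.147
grasp_force: 60.5
```

```bash
python3 st.py
```

```text
all [-4.000e-02 -4.639e+01 -7.060e+00 -9.130e+00  3.000e-01 -7.400e-01
 -3.600e-01]
53.02 pos [0.4728 0.2217 0.1047] rpy [1.7992e+02 6.0000e-02 1.3240e+02] q7 -0.652 eff7 [-0.269 -0.369 -0.358] F [-2.9 -2.2  7.4] Mz [0.511 0.335 0.224] Mxy [-0.37  0.61] w 0.147 gf 60.1
```

Call:
servo_tool --motion '[[[0,0,0,0,0,0],[0,0,0,0,0,0],[0,0,0.14,0,0,0],[0.02,0.02,0.26,0,0,0],[0.13,0.14,0.26,0,0,-0.019],[0.24,0.27,0.26,0,0,-0.038],[0.35,0.39,0.26,0,0,-0.057],[0.462,0.513,0.26,0,0,-0.0641],[0.462,0.513,0.26,0,0,-0.0641],[0.462,0.513,0.13,0,0,-0.0641],[0.462,0.513,0.002,0,0,-0.0641],[0.462,0.513,0.002,0,0,-0.0641]]]' --fingers -0.2

```text
clock: 54.02
eef_pos: [0.5854, 0.3462, 0.0973]
ee_rot: [-3.132, 0.004, 1.908]
force: [-0.3, -1.1, -1.7]
gripper_width: 0.595
grasp_force: 0.0
```

Call:
servo_tool --motion '[[[0,0,0,0,0,0],[0,0,0,0,0,0],[0,0,0,0,0,0],[0,0,0,0,0,0],[0,0,0,0,0,0]]]' --fingers 1

```text
clock: 54.43
eef_pos: [0.5877, 0.3501, 0.1061]
ee_rot: [3.141, -0.001, 1.907]
force: [-3.8, -2.0, 5.8]
gripper_width: 0.147
grasp_force: 60.7
```

Call:
servo_tool --motion '[[[0,0,-0.0003,0,0,-0.004],[0,0,-0.0006,0,0,-0.008],[0,0,-0.0009,0,0,-0.0115]]]'

```text
clock: 54.68
eef_pos: [0.5877, 0.3501, 0.106]
ee_rot: [3.141, -0.0, 1.835]
force: [-5.3, -2.2, 6.9]
gripper_width: 0.151
grasp_force: 61.1
```

```bash
python3 st.py
```

```text
all [  0.29 -58.12  -7.39 -14.37   0.73  -1.4   -0.29]
54.78 pos [0.5877 0.3501 0.106 ] rpy [ 1.7997e+02 -3.0000e-02  1.0516e+02] q7 -0.854 eff7 [-0.25  -0.298 -0.291] F [-5.1 -2.6  7.1] Mz [0.403 0.237 0.152] Mxy [-0.53  1.04] w 0.143 gf 60.8
```

Call:
servo_tool --motion '[[[0,0,-0.0003,0,0,-0.0035],[0,0,-0.0005,0,0,-0.0065],[0,0,-0.0007,0,0,-0.009]]]'

```text
clock: 55.03
eef_pos: [0.5878, 0.3501, 0.1059]
ee_rot: [3.141, -0.001, 1.779]
force: [-4.8, -2.0, 7.2]
gripper_width: 0.149
grasp_force: 61.3
```

```bash
python3 st.py
```

```text
all [  0.33 -57.76  -7.13 -14.42   0.62  -1.47  -0.39]
55.13 pos [0.5878 0.3501 0.1059] rpy [ 1.7996e+02 -2.0000e-02  1.0194e+02] q7 -0.902 eff7 [-0.357 -0.398 -0.392] F [-4.6 -2.8  7.8] Mz [0.531 0.318 0.301] Mxy [-0.57  1.06] w 0.147 gf 61.0
```

Call:
servo_tool --motion '[[[0,0,0,0,0,0],[0,0,0,0,0,0],[0,0,0.14,0,0,0],[-0.02,0,0.26,0,0,0.0195],[-0.14,-0.01,0.26,0,0,0.039],[-0.26,-0.02,0.26,0,0,0.0585],[-0.38,-0.027,0.26,0,0,0.078],[-0.488,-0.027,0.26,0,0,0.0975],[-0.488,-0.027,0.26,0,0,0.117],[-0.488,-0.027,0.13,0,0,0.136],[-0.488,-0.027,0,0,0,0.153],[-0.488,-0.027,0,0,0,0.153]]]' --fingers -0.2

```text
clock: 56.13
eef_pos: [0.4653, 0.3395, 0.0984]
ee_rot: [-3.134, -0.002, 2.741]
force: [-0.9, -1.6, -0.8]
gripper_width: 0.602
grasp_force: 0.0
```

Call:
servo_tool --motion '[[[0,0,0,0,0,0],[0,0,0,0,0,0],[0,0,0,0,0,0],[0,0,0,0,0,0],[0,0,0,0,0,0]]]' --fingers 1

```text
clock: 56.55
eef_pos: [0.4668, 0.3427, 0.1053]
ee_rot: [3.141, 0.002, 2.738]
force: [-2.2, -2.7, 5.0]
gripper_width: 0.152
grasp_force: 59.6
```

Call:
servo_tool --motion '[[[0,0,-0.0003,0,0,-0.004],[0,0,-0.0006,0,0,-0.008],[0,0,-0.0009,0,0,-0.0115]]]'

```text
clock: 56.8
eef_pos: [0.4668, 0.3427, 0.1052]
ee_rot: [3.141, 0.002, 2.666]
force: [-1.9, -4.1, 6.9]
gripper_width: 0.149
grasp_force: 60.5
```

```bash
python3 st.py
```

```text
all [ -0.79 -50.48  -9.94 -10.59   0.28  -1.14  -0.32]
56.9 pos [0.4668 0.3427 0.1052] rpy [1.7995e+02 1.4000e-01 1.5277e+02] q7 -0.426 eff7 [-0.256 -0.329 -0.321] F [-2.1 -3.9  6.8] Mz [0.469 0.202 0.242] Mxy [-0.73  0.4 ] w 0.149 gf 59.9
```

Call:
servo_tool --motion '[[[0,0,0,0,0,0],[0,0,0,0,0,0],[0,0,0.14,0,0,0],[0.02,-0.02,0.26,0,0,0.019],[0.15,-0.13,0.26,0,0,0.038],[0.27,-0.25,0.26,0,0,0.057],[0.4,-0.36,0.26,0,0,0.076],[0.513,-0.46,0.26,0,0,0.095],[0.513,-0.46,0.26,0,0,0.114],[0.513,-0.46,0.26,0,0,0.133],[0.513,-0.46,0.26,0,0,0.152],[0.513,-0.46,0.26,0,0,0.17]]]' --fingers -0.2

```text
clock: 57.9
eef_pos: [0.5954, 0.2278, 0.1684]
ee_rot: [3.141, 0.001, -2.544]
force: [-0.4, 0.6, 1.1]
gripper_width: 0.597
grasp_force: 0.0
```

Call:
servo_tool --motion '[[[0,0,0,0,0,0.019],[0,0,-0.13,0,0,0.032],[0,0,-0.26,0,0,0.032],[0,0,-0.26,0,0,0.032]]]'

```text
clock: 58.23
eef_pos: [0.5927, 0.2246, 0.0972]
ee_rot: [3.141, -0.009, -2.348]
force: [-0.7, -1.6, -1.3]
gripper_width: 0.602
grasp_force: 0.0
```

Call:
servo_tool --motion '[[[0,0,0,0,0,0],[0,0,0,0,0,0],[0,0,0,0,0,0],[0,0,0,0,0,0],[0,0,0,0,0,0]]]' --fingers 1

```text
clock: 58.65
eef_pos: [0.5957, 0.2292, 0.1055]
ee_rot: [-3.141, 0.004, -2.346]
force: [-0.5, -0.7, 7.4]
gripper_width: 0.148
grasp_force: 60.6
```

Call:
servo_tool --motion '[[[0,0,-0.0003,0,0,-0.004],[0,0,-0.0006,0,0,-0.008],[0,0,-0.0008,0,0,-0.01]]]'

```text
clock: 58.9
eef_pos: [0.5957, 0.2292, 0.1054]
ee_rot: [-3.141, 0.004, -2.41]
force: [0.3, -0.2, 7.5]
gripper_width: 0.148
grasp_force: 60.9
```

```bash
python3 st.py
```

```text
all [-2.000e-02 -5.368e+01 -1.339e+01 -8.490e+00  3.000e-02 -1.800e-01
 -2.600e-01]
59.0 pos [0.5958 0.2292 0.1054] rpy [-179.97    0.25 -138.06] q7 1.017 eff7 [-0.256 -0.275 -0.261] F [-0.2 -0.3  7.4] Mz [0.352 0.233 0.147] Mxy [-0.09  0.06] w 0.147 gf 60.7
```

Call:
servo_tool --motion '[[[0,0,-0.0003,0,0,-0.004],[0,0,-0.0006,0,0,-0.008],[0,0,-0.0009,0,0,-0.0115]]]'

```text
clock: 59.25
eef_pos: [0.5958, 0.2291, 0.1053]
ee_rot: [-3.141, 0.004, -2.482]
force: [-0.2, -1.2, 8.5]
gripper_width: 0.152
grasp_force: 61.2
```

```bash
python3 st.py
```

```text
all [ -0.3  -53.3  -13.24  -8.45   0.09  -0.29  -0.19]
59.35 pos [0.5958 0.2291 0.1053] rpy [-179.97    0.25 -142.22] q7 0.95 eff7 [-0.269 -0.229 -0.191] F [-0.5 -0.9  7.9] Mz [0.46  0.185 0.09 ] Mxy [-0.19  0.15] w 0.15 gf 60.7
```

Call:
servo_tool --motion '[[[0,0,0,0,0,0],[0,0,0,0,0,0],[0,0,0.14,0,0,0],[0,0,0.28,0,0,0],[0,0,0.42,0,0,0],[-0.1,0,0.6,0,0,0],[-0.2,0,0.7,0,0,0],[-0.2,0,0.7,0,0,0],[-0.2,0,0.7,0,0,0]]]' --fingers -0.2

```text
clock: 60.1
eef_pos: [0.5441, 0.229, 0.2801]
ee_rot: [-3.14, 0.004, -2.479]
force: [0.4, 0.0, -0.2]
gripper_width: 0.604
grasp_force: 0.0
```

```bash
python3 -c "
from station import *
print(get_obs()['eef_pos'],get_obs()['force']);print(finish_job())"
```

```text
[0.54413235 0.22900052 0.28008803] [ 0.35945866  0.03990364 -0.20567477]
the job is handed in; nothing more can be done
None
```

I closed the filter holder crosswise and handed the job in at about 60 s. All four knobs last read about 0.45–0.53 N m while turning (noisy), inside the hand-snug range. I judged that the cover is home from the torque rise and knob angles, and took no picture afterwards to check it or the things round about.

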